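# Clamp a glued make-up case in the crank press

### The arm

A 6-joint arm with a two-finger parallel gripper is mounted at the origin on the work surface. World frame = base frame: x ahead of the robot, y to its left, z up, the work surface at z = 0. Lengths are in mm, angles in rad, forces in N, time in s.
With the tool pointing down it reaches from about 350 to 850 mm from the base axis. Payload 8.1 kg.
Tool frame: the origin (TCP) lies at the very end of the fingers, on their centre line; the grasp point (between the pads) lies 19 mm behind it; z points along the fingers, y is the direction in which the jaws open and shut (so a half turn about z gives the same grasp; the last joint's range is limited). The gripper opens to 85 mm and grips with 20 to 120 N. Pads are 22 mm wide; open, the fingers measure 114 mm over their backs; the gripper's body (76 mm by 85 mm) begins 54 mm behind the grasp point. The pads swing forward as they close: fully open they stand 13 mm farther back than shut.
Start: joints at [-1.323, 0.13, 1.488, -0, 1.523, -0.085], TCP at [196.035, -567.076, 231.292] pointing down, gripper open.
Joint ranges: [-2.96, 2.96], [-0.89, 2.26], [0.02, 2.5], [-1.34, 4.48], [0, 2.73], [-2.66, 2.66]. Speed limits (rad/s): [2.39, 2.39, 2.79, 3.14, 3.14, 3.14].

### API

Orientations are given as a unit quaternion [w, x, y, z].
In Python, from cell import * gives the robot as it stands.
- The arm moves only by the tool step_arm, never from a script. Its argument "targets" is a list of rows, each an object with "hand": the opening, from 0 (shut) to 1 (fully open); "travel": the shift along the tool's x, y, z in mm, a list of three; "twist": the turn about the tool's z in rad. A call has 1 to 10 rows; each row is the pose to reach, as a shift and turn from the pose commanded when the call began, along the tool's axes at that moment; what a row does not reach only later rows make up. A row lasts 1/12 s, in which the tool goes at most 41.7 mm and 7.16 degrees, less where a joint would pass 70% of its speed; a pose out of reach is approached as far as the arm can. A call with a gripper value outside its range is refused whole. The fingers move at their own pace and stop on an object; the grip force is fixed at half the most. Time passes only in rows, so rows that repeat a pose let the fingers close. It gives the time, the measured TCP pose, the force and the opening at its end, in the units of the state.
- get_state(): the state, without advancing time (a new reading comes with each control period).
- get_image(name): name is "side" or "top" or "wrist"; returns a dict with "image" (400x640x3 uint8, red, green, blue), "intrinsics" (3x3 intrinsics, pixels), "R" (3x3) and "t" (3): a world point X has camera coordinates R X + t; the wrist camera has in their place "T_tool_cam" (4x4, takes a point from camera to tool coordinates, whose origin is the TCP and whose axes are the flange's). Camera axes: x right, y down, z forward; pixel columns grow to the right and rows downward; lengths in mm; the calibration is good to about 2 mm. The wrist camera is an equidistant fisheye: a pixel r from the principal point sees the ray r / f radians off the axis. A picture is of the moment at which its call begins: read the wrist's pose just before it. There is no depth.
- finish_job(): hands the job in, once; it reports no verdict.
The state is a dict: "time": time; "q": joint angles; "joint_vel": joint speeds; "tau": joint torques, N m; "tcp_pos": TCP position; "eef_rot": TCP orientation; "ft_force": force on the tool from outside, world axes, zero at the start; "torque": the same for the moment, N m; "gripper_width": finger opening in mm.
Only numpy, scipy, OpenCV 4.12 (cv2) and the standard library are available. Lean on these libraries where they do the work, as an engineer would, in place of code of your own. Each camera call takes 0.05 s, during which the arm holds its last target.

### The job

A freshly glued make-up case sits under the small bench press on the dressing-room counter. Swing the press's folded crank handle up until it stands fully upright, wind the press down with it (clockwise seen from above) until the foot holds the case firmly without crushing it, then fold the handle flat back onto the crank arm, leaving the case clamped. Do not shift the cases or knock over anything else on the counter.

Things in the scene. Friction and masses are not known exactly. Their poses are not given: they have to be found in the camera images.
- press: Fixed bench press on a wooden board 160 (x) by 400 (y) by 12 mm; origin under the board's centre, below the crank axis. Grey posts at y = +-70 mm carry a crossbar (36 by 160 mm, top 142 mm above the counter). On the board stand only three make-up cases: one in the middle under the foot, the others outside the posts at about y = +-140 mm.
- crank_axis (a point): On the crank's vertical axis, 199 mm above the counter, level with the handle's hinge. Clockwise seen from above lowers the foot 8 mm per rad. Turning freely takes 5 to 7 N at the handle, and 1.1 N more for every 8 N of pressing; 4.5 to 8.5 rad in all. Released it stays put, but once loaded about 3 N back at the handle loosens it, so fold the handle straight along the arm.
- crank_hinge (a point): The handle's hinge at the outer end of the crank arm, 60 mm from the crank axis, 199 mm above the counter. The hinge pin is level and square to the arm. Seen from above the arm points from crank_axis to crank_hinge, any way at the start. The steel arm is 12 mm wide, its top 186 mm above the counter.
- handle (a joint): Angle of the folding handle: 0 = folded flat above the arm, its free end reaching back to the crank axis; 1.571 = upright over the hinge, against its stop. Stiff hinge: about 2.5 N at the grip point moves it, and it stays where it is left.
- grip (a point): On the handle's centre line, 36 mm from the hinge, on the black round grip sleeve: 20 mm thick, 46 mm long, from 10 to 56 mm from the hinge. It spins freely about its long axis, so fingers of fixed heading can hold it through whole turns. Folded, its underside is 3 mm above the arm; fingers can straddle sleeve and arm, with 15 mm free below the arm.
- foot: Round pressing foot, 52 mm across, rubber below, under the crossbar; origin at the centre of its underside, 84 to 100 mm above the counter at the start. Hard spring behind it: from first touch its force grows about 2.4 N per 0.01 rad of crank. It holds a case firmly above 10 N; best is about 25 N (handle 3.5 N heavier than free); above 48 N crushes it.
- compact: Make-up case: round black compact, 72 mm across, 120 g, loose on the board; origin at the centre of its underside. Any one of compact, pot and tin may be the one under the foot; their heights differ, 20 to 36 mm.
- pot: Make-up case: round pot with a metal lid, 66 mm across, 140 g, loose; origin at the centre of its underside.
- tin: Make-up case: square metal tin, 62 by 62 mm, 160 g, loose; origin at the centre of its underside.
- tumbler: Bystander: grey drinking cup with lid and straw, 90 mm across, 205 mm high; origin at its underside.
- mouthwash: Bystander: pink bottle, 68 mm across, 180 mm high; origin at its underside.
- carton: Bystander: white box 120 by 100 by 70 mm; origin at its underside.
- cream: Bystander: white jar 64 mm across, 50 mm high; origin at its underside.
Things that resemble listed ones, but are neither listed nor needed, are in the scene too. What is shaped like the pot but purple or yellow is not meant.

How it is judged (in metres and radians):
On the way, in this order (a step that is already met when the one before it is completed fails the run):
1. the folding handle has been swung fully upright (value of joint handle above 1.45 rad), for 0.2 s.
2. with the handle upright, the foot has been wound down firmly onto the case under it ((contact force between foot and compact above 10 N or contact force between foot and pot above 10 N or contact force between foot and tin above 10 N) and value of joint handle above 1.3 rad), for 0.2 s.
At the end, for the whole second after the job is handed in: The foot presses the case under it with 10 to 48 N, the handle lies folded within 0.15 rad of flat and still, and the three cases are within 15 mm of where they began ((contact force between foot and compact above 10 N or contact force between foot and pot above 10 N or contact force between foot and tin above 10 N) and value of joint handle below 0.15 rad and velocity of joint handle between -0.05 and 0.05 rad/s and distance of each of compact, pot, tin from where it was at the start of the episode below 0.015 m); the robot touches nothing.
It fails at once if the case was crushed: the foot pressed with more than 48 N (contact force between foot and compact above 48 N or contact force between foot and pot above 48 N or contact force between foot and tin above 48 N).
It fails at once if a case was shifted by more than 15 mm (distance of any of compact, pot, tin from where it was at the start of the episode above 0.015 m).
It fails at once if a bystander was moved by more than 30 mm or knocked over (distance of any of tumbler, mouthwash, carton, cream from where it was at the start of the episode above 0.03 m or angle between any of tumbler, mouthwash's own z axis and vertical above 0.6 rad).
It also fails if it takes over 72 s, if anything falls off the work surface, if the arm or the gripper's body presses on something with over 40 N, if the wrist force passes 120 N, or if a joint passes its speed limit or range.

## Working session

There is one attempt and no reset: what is moved stays moved. The work goes in short steps, Python scripts to look and compute and a tool call to move; the robot and the scene stay as the last step left them, time stands still between calls to the robot, and variables do not carry over. Pictures are saved under pics/ and viewed, and the job is handed in when it is done.

Besides the shell and the picture viewer there is one more tool, called after "Emit:" by a JSON object that holds its "method" and its "body". step_arm: Moves the arm, as the interface text tells. Its arguments: {"type":"object","properties":{"targets":{"type":"array"}},"required":["targets"]}

```bash
ls; mkdir -p pics
cat > h.py <<'E'
from cell import *
import numpy as np, cv2
def save(n,im): cv2.imwrite('pics/'+n+'.png',cv2.cvtColor(im,cv2.COLOR_RGB2BGR))
def ray(c,u,v):
    d=np.linalg.inv(np.array(c['intrinsics']))@np.array([u,v,1.]);R=np.array(c['R']);t=np.array(c['t'])
    return -R.T@t, R.T@d
def onz(c,u,v,z):
    o,d=ray(c,u,v); return o+d*(z-o[2])/d[2]
def proj(c,X):
    p=np.array(c['R'])@np.array(X,float)+np.array(c['t']); p=np.array(c['intrinsics'])@p; return p[:2]/p[2]
E
python3 - <<'E'
from h import *
s=get_state();print(s)
for n in('side','top'):
    c=get_image(n);save(n+'0',c['image']);print(n,c['intrinsics'],c['R'],c['t'])
c=get_image('wrist');save('wrist0',c['image']);print(c['T_tool_cam'],c['intrinsics'])
E
```

```text
pics
{'time': 0.0, 'q': array([-1.32338513e+00,  1.31163895e-01,  1.48928953e+00, -2.35389225e-05,
        1.52302741e+00, -8.54202774e-02]), 'joint_vel': array([ 9.99044177e-04, -1.73789121e-04, -5.94313797e-05, -4.17365425e-04,
       -4.98393644e-05,  4.48709116e-04]), 'tau': array([-9.72233756e-04, -5.69396746e+01, -5.00553417e+01, -4.74310127e-04,
        1.50825520e-02,  6.54132168e-05]), 'tcp_pos': array([ 195.89490568, -566.52247792,  230.23719563]), 'eef_rot': array([-9.40041027e-04,  9.86184294e-01,  1.65649167e-01, -8.81001565e-05]), 'ft_force': array([-0.13735195,  0.15154733,  0.59765045]), 'torque': array([ 0.03974421,  0.06041564, -0.01491027]), 'gripper_width': 85.71544062646673}
side [[440.17392489   0.         309.71398196]
 [  0.         440.17392489 195.98134011]
 [  0.           0.           1.        ]] [[-0.8642093  -0.50309325  0.00628279]
 [-0.28468419  0.47865567 -0.83056827]
 [ 0.41484599 -0.71957344 -0.55688138]] [ 419.38117469  285.35000189 1048.40942903]
top [[453.328976     0.         318.03916825]
 [  0.         453.328976   199.80217063]
 [  0.           0.           1.        ]] [[-0.01207534 -0.99974285 -0.01919401]
 [-0.99563386  0.01379814 -0.09231919]
 [ 0.09256029  0.01799542 -0.99554445]] [   3.49641905  536.76003458 1427.02414767]
[[ 8.78276966e-04 -9.52976459e-01 -3.03043062e-01  7.75947692e+01]
 [ 9.99999614e-01  8.45045249e-04  2.40785572e-04 -1.00132721e-01]
 [ 2.66221178e-05 -3.03043157e-01  9.52976833e-01 -1.42937583e+02]
 [ 0.00000000e+00  0.00000000e+00  0.00000000e+00  1.00000000e+00]] [[309.70691629   0.         317.50166064]
 [  0.         309.70691629 200.38134308]
 [  0.           0.           1.        ]]
```

View pics/top0.png

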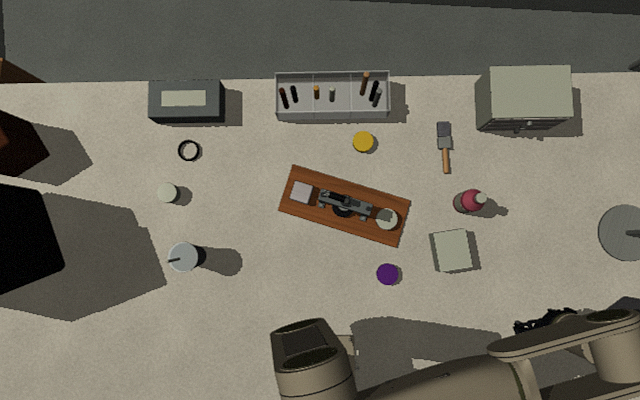

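View pics/side0.png

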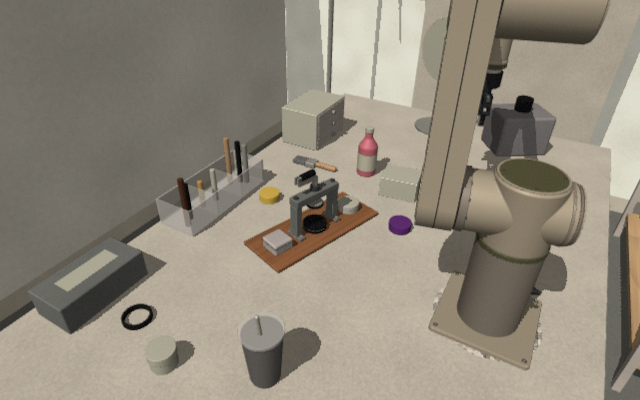

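View pics/wrist0.png

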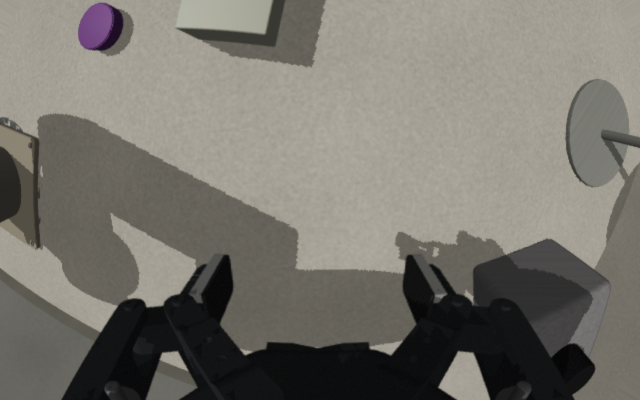

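The press is at about (345,205) in the top view. The tin is at (302,190), the pot at (387,218), and the black compact is under the foot. Next I'll measure the board and enlarge the crank.

Run:
```python
from h import *
c=get_image('top');im=c['image']
save('topc',cv2.resize(im[160:250,270:420],None,fx=5,fy=5,interpolation=cv2.INTER_CUBIC))
d=get_image('side');save('sidec',cv2.resize(d['image'][160:270,240:390],None,fx=5,fy=5,interpolation=cv2.INTER_CUBIC))
hsv=cv2.cvtColor(im,cv2.COLOR_RGB2HSV)
m=cv2.inRange(hsv,(0,100,40),(18,255,200));m[:, :270]=0;m[:,420:]=0;m[:155]=0;m[255:]=0
m=cv2.morphologyEx(m,cv2.MORPH_OPEN,np.ones((3,3)))
p=np.argwhere(m)[:,::-1]
w=np.array([onz(c,u,v,12)[:2] for u,v in p],np.float32)
r=cv2.minAreaRect(w);print(r);b=cv2.boxPoints(r);print(b)
```

```text
((519.720458984375, -85.22036743164062), (398.0979309082031, 159.07723999023438), 71.79277801513672)
[[ 381.97034 -249.45126]
 [ 533.083   -299.1557 ]
 [ 657.4706    79.01053]
 [ 506.3579   128.71497]]
```

View pics/topc.png

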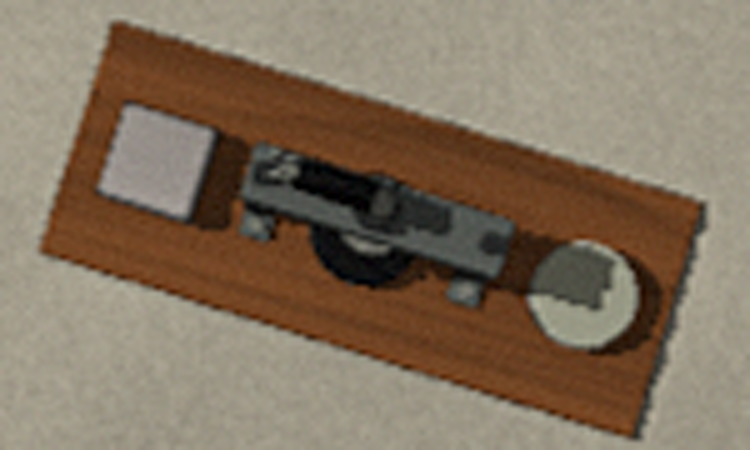

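View pics/sidec.png

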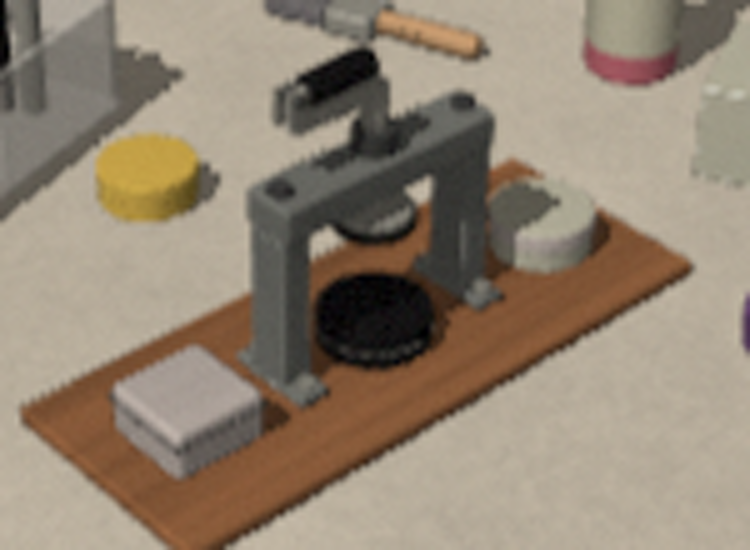

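Run:
```python
from h import *
c=get_image('top');d=get_image('side')
print('axis proj from board centre', proj(c,[520,-85,199]), proj(d,[520,-85,199]), (proj(c,[520,-85,199])-[270,160])*5,(proj(d,[520,-85,199])-[240,160])*5)
for n,(u,v) in {'hinge':(272,165),'slA':(300,172),'slB':(368,195),'ax':(383,205)}.items():
    print(n,onz(c,270+u/5,160+v/5,199).round(1))
# two-view: sleeve ends & hinge
def tri(p,q):
    o1,d1=ray(c,*p);o2,d2=ray(d,*q);A=np.c_[d1,-d2];s=np.linalg.lstsq(A,o2-o1,rcond=None)[0]
    return (o1+d1*s[0]).round(1),(o2+d2*s[1]).round(1)
print(tri((270+272/5,160+165/5),(240+285/5,160+104/5)))
print(tri((270+300/5,160+174/5),(240+308/5,160+85/5)))
print(tri((270+368/5,160+195/5),(240+368/5,160+65/5)))
for s in (-1.57,-1.,-.317,0,.3,):pass
for a in np.arange(0,6.3,.3):
    X=[520+60*np.cos(a),-85+60*np.sin(a),199]
    print(round(a,1),((proj(c,X)-[270,160])*5).round(),((proj(d,X)-[240,160])*5).round())
for n,(u,v) in dict(tumbler=(184,257),mouth=(472,200),purple=(387,274),yellow=(363,142),carton=(452,250)).items(): print(n,onz(c,u,v,{'tumbler':205,'mouth':170}.get(n,50)).round())
```

```text
axis proj from board centre [345.89464504 199.61951443] [314.79015119 171.09816358] [379.47322518 198.09757216] [373.95075597  55.49081788]
hinge [539.6 -24.8 199. ]
slA [535.4 -40.5 199. ]
slB [521.8 -78.6 199. ]
ax [516.1 -86.9 199. ]
(array([540.2, -24.8, 193.2]), array([540.5, -24.6, 193.2]))
(array([534.3, -40.5, 198.7]), array([535.3, -39.9, 198.8]))
(array([522.2, -78.7, 195.6]), array([520.6, -79.5, 195.5]))
0.0 [378.  92.] [281.  28.]
0.3 [346.  98.] [269.  43.]
0.6 [318. 112.] [265.  59.]
0.9 [295. 133.] [272.  75.]
1.2 [280. 161.] [287.  90.]
1.5 [273. 192.] [311. 103.]
1.8 [276. 224.] [342. 110.]
2.1 [288. 253.] [375. 113.]
2.4 [309. 278.] [409. 111.]
2.7 [335. 295.] [439. 103.]
3.0 [366. 304.] [462.  91.]
3.3 [398. 303.] [477.  76.]
3.6 [429. 293.] [483.  60.]
3.9 [455. 274.] [479.  43.]
4.2 [474. 249.] [465.  28.]
4.5 [484. 219.] [444.  16.]
4.8 [486. 187.] [418.   7.]
5.1 [477. 157.] [387.   3.]
5.4 [461. 130.] [356.   3.]
5.7 [436. 109.] [326.   7.]
6.0 [407.  96.] [300.  16.]
tumbler [365. 369. 205.]
mouth [ 517. -447.  170.]
purple [ 301. -214.   50.]
yellow [ 717. -149.   50.]
carton [ 373. -417.   50.]
```

```bash
cat >> h.py <<'E'
import json,os
F='cmd.json'
def C(): return np.array(json.load(open(F))) # x,y,z,heading
def setC(v): json.dump([float(a) for a in v],open(F,'w'))
def ax(h): return np.array([np.cos(h),np.sin(h),0]),np.array([np.sin(h),-np.cos(h),0]),np.array([0,0,-1.])
def totool(P,h=None):
    c=C(); d=np.array(P,float)-c[:3]; A=ax(c[3]); t=[round(float(d@a),1) for a in A]
    tw=0 if h is None else -((h-c[3]+np.pi)%(2*np.pi)-np.pi)
    return t,round(float(tw),3)
def did(t,tw=0):
    c=C();A=ax(c[3]);p=c[:3]+sum(t[i]*A[i] for i in range(3));setC([*p,c[3]-tw])
def st():
    s=get_state();q=s['eef_rot'];w,x,y,z=q
    h=np.arctan2(2*(x*y+w*z),1-2*(y*y+z*z))
    print('t %.2f tcp %s h %.4f F %s M %s w %.1f'%(s['time'],s['tcp_pos'].round(1),h,s['ft_force'].round(1),s['torque'].round(2),s['gripper_width']),'cmd',C().round(2)); return s
E
python3 - <<'E'
from h import *
setC([196.035,-567.076,231.292,0.333])
s=st();print(s['q'])
print(totool([527.5,-62,330],1.25))
E
```

```text
t 0.35 tcp [ 196.  -566.9  231.1] h 0.3328 F [0.1 0.2 0.2] M [-0.01  0.    0.03] w 84.9 cmd [ 1.9604e+02 -5.6708e+02  2.3129e+02  3.3000e-01]
[-1.32339857e+00  1.30554212e-01  1.48846067e+00  3.85795045e-06
  1.52303048e+00 -8.54305386e-02]
([478.4, -369.0, -98.7], -0.917)
```

Emit:
{"method": "step_arm", "body": {"targets": [{"hand": 1,"travel": [0,0,-40],"twist": 0},{"hand": 1,"travel": [0,0,-80],"twist": 0},{"hand": 1,"travel": [20,-15,-100],"twist": -0.05},{"hand": 1,"travel": [44,-34,-100],"twist": -0.1},{"hand": 1,"travel": [72,-55,-100],"twist": -0.2},{"hand": 1,"travel": [100,-77,-100],"twist": -0.3},{"hand": 1,"travel": [128,-99,-100],"twist": -0.4},{"hand": 1,"travel": [156,-120,-100],"twist": -0.5},{"hand": 1,"travel": [180,-139,-100],"twist": -0.6},{"hand": 1,"travel": [200,-154,-100],"twist": -0.7}]}}

```text
time: 1.18
tcp_pos: [335.7, -354.2, 331.6]
eef_rot: [0.0, 0.868, 0.496, 0.0]
ft_force: [0.7, 0.0, 0.1]
gripper_width: 85.1
```

Run:
```python
from h import *
did([200,-154,-100],-0.7)
s=st();print(s['q'])
print(totool([527.5,-62,330],1.25))
```

```text
t 1.18 tcp [ 335.7 -354.2  331.6] h 1.0386 F [0.7 0.  0.1] M [0.02 0.01 0.01] w 85.1 cmd [ 334.71 -356.16  331.29    1.03]
[-9.17620427e-01 -1.94844606e-01  1.62576039e+00  3.69764487e-04
  1.71016971e+00 -3.85402981e-01]
([351.4, 14.9, 1.3], -0.217)
```

Emit:
{"method": "step_arm", "body": {"targets": [{"hand": 1,"travel": [30,1,0],"twist": 0},{"hand": 1,"travel": [65,3,0],"twist": -0.05},{"hand": 1,"travel": [103,5,0],"twist": -0.1},{"hand": 1,"travel": [143,6,0],"twist": -0.15},{"hand": 1,"travel": [183,8,0],"twist": -0.2},{"hand": 1,"travel": [223,10,0],"twist": -0.217},{"hand": 1,"travel": [263,11,0],"twist": -0.217},{"hand": 1,"travel": [300,13,0],"twist": -0.217},{"hand": 1,"travel": [330,14,0],"twist": -0.217},{"hand": 1,"travel": [351.4,14.9,1.3],"twist": -0.217}]}}

```text
time: 2.02
tcp_pos: [528.7, -59.3, 330.2]
eef_rot: [0.0, 0.81, 0.586, 0.0]
ft_force: [0.2, -0.7, 0.6]
gripper_width: 85.2
```

Emit:
{"method": "step_arm", "body": {"targets": [{"hand": 1,"travel": [0,0,25],"twist": 0},{"hand": 1,"travel": [0,0,50],"twist": 0},{"hand": 1,"travel": [0,0,60],"twist": 0},{"hand": 1,"travel": [0,0,60],"twist": 0},{"hand": 1,"travel": [0,0,60],"twist": 0}]}}

```text
time: 2.43
tcp_pos: [527.2, -62.2, 270.0]
eef_rot: [-0.0, 0.811, 0.585, -0.0]
ft_force: [0.0, -0.1, 0.5]
gripper_width: 85.5
```

Run:
```python
from h import *
did([351.4,14.9,1.3],-0.217);did([0,0,60])
s=st();print(s['q'])
c=get_image('wrist');save('wrist1',c['image']);c=get_image('side');save('side1',cv2.resize(c['image'][100:270,220:420],None,fx=4,fy=3.5))
```

```text
t 2.43 tcp [527.2 -62.2 270. ] h 1.2494 F [ 0.  -0.1  0.5] M [-0.03  0.03  0.05] w 85.5 cmd [527.51 -62.   269.99   1.25]
[-2.14081880e-01 -6.94766451e-02  1.62197613e+00  2.76205195e-05
  1.59014029e+00  1.07327217e-01]
```

View pics/wrist1.png

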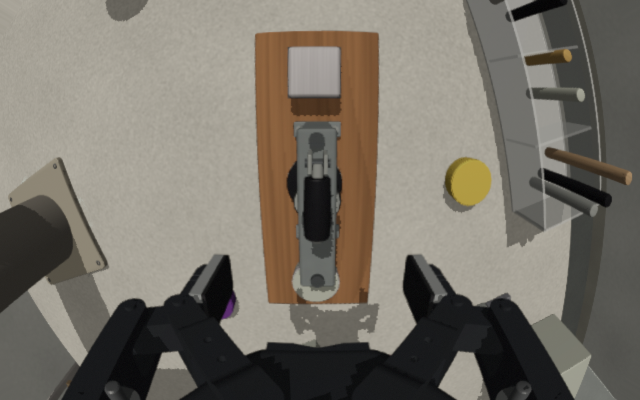

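View pics/side1.png

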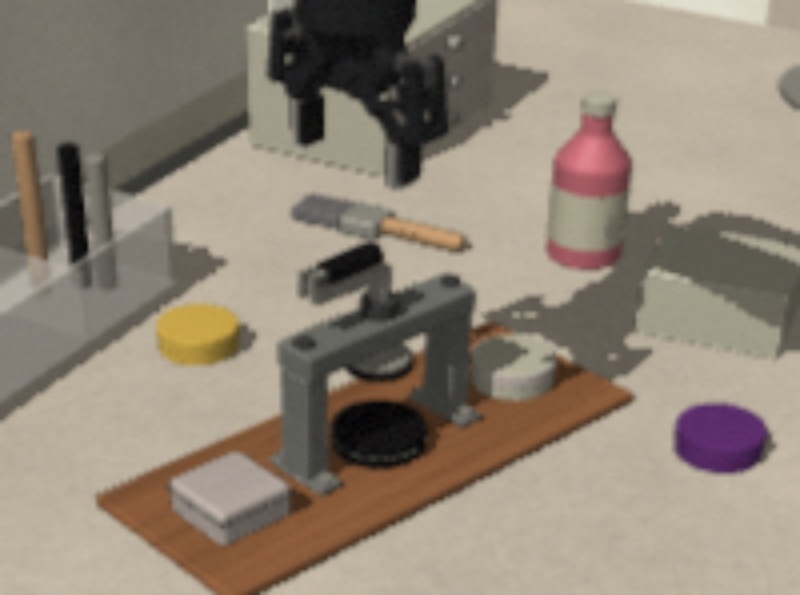

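The wrist view shows the sleeve centred at about (318,208) and lying along the image's vertical axis. The hinge fork is at about (318,155). I'll measure it from this view.

```bash
cat >> h.py <<'E'
def wray(c,u,v):
    K=np.array(c['intrinsics']);dx=(u-K[0,2])/K[0,0];dy=(v-K[1,2])/K[1,1];r=np.hypot(dx,dy)+1e-12
    d=np.array([np.sin(r)*dx/r,np.sin(r)*dy/r,np.cos(r)]);T=np.array(c['T_tool_cam']);return T[:3,3],T[:3,:3]@d
def won(c,s,u,v,z):
    o,d=wray(c,u,v);w,x,y,q=s['eef_rot']
    from scipy.spatial.transform import Rotation as R
    Rm=R.from_quat([x,y,q,w]).as_matrix();o=Rm@o+s['tcp_pos'];d=Rm@d;return o+d*(z-o[2])/d[2]
E
python3 - <<'E'
from h import *
s=get_state();c=get_image('wrist');im=c['image']
save('w2',cv2.resize(im[110:260,270:370],None,fx=4,fy=4))
for n,u,v,z in (('slTop hinge end',318,178,205),('sl far end',318,240,199),('sl L',304,210,199),('sl R',331,210,199),('foot?',318,208,209)):
    p=won(c,s,u,v,z);print(n,p.round(1), 'tool',[round(float((p-s['tcp_pos'])@a),1) for a in ax(1.25)])
E
```

```text
slTop hinge end [537.4 -36.9 205. ] tool [27.3, 0.6, 66.9]
sl far end [521.6 -84.4 199. ] tool [-22.8, 0.6, 72.9]
sl L [519.5 -58.  199. ] tool [1.6, -9.7, 72.9]
sl R [538.4 -64.3 199. ] tool [1.6, 10.2, 72.9]
foot? [530.9 -56.5 209. ] tool [6.6, 0.6, 62.9]
```

View pics/w2.png

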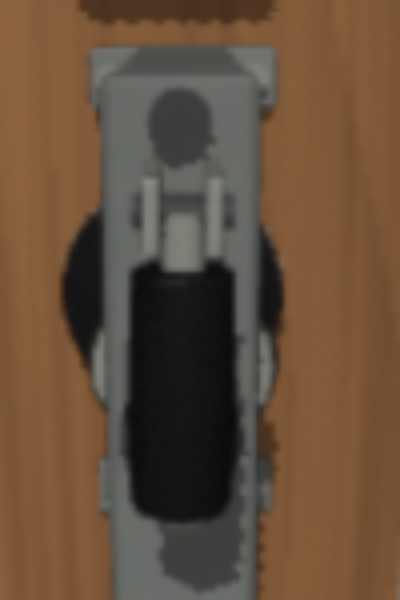

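Emit:
{"method": "step_arm", "body": {"targets": [{"hand": 0.8,"travel": [0,0,25],"twist": 0},{"hand": 0.7,"travel": [0,0,50],"twist": 0},{"hand": 0.7,"travel": [0,0.3,70],"twist": 0},{"hand": 0.7,"travel": [0,0.3,82],"twist": 0},{"hand": 0.7,"travel": [0,0.3,88],"twist": 0},{"hand": 0.7,"travel": [0,0.3,88],"twist": 0}]}}

```text
time: 3.08
tcp_pos: [527.6, -62.3, 181.6]
eef_rot: [-0.0, 0.811, 0.585, -0.0]
ft_force: [0.0, 0.6, -0.4]
gripper_width: 60.2
```

Emit:
{"method": "step_arm", "body": {"targets": [{"hand": 0.4,"travel": [0,0,0],"twist": 0},{"hand": 0.3,"travel": [0,0,0],"twist": 0},{"hand": 0.2,"travel": [0,0,0],"twist": 0},{"hand": 0.1,"travel": [0,0,0],"twist": 0},{"hand": 0,"travel": [0,0,0],"twist": 0},{"hand": 0,"travel": [0,0,0],"twist": 0},{"hand": 0,"travel": [0,0,0],"twist": 0},{"hand": 0,"travel": [0,0,0],"twist": 0}]}}

```text
time: 3.75
tcp_pos: [527.5, -62.1, 183.0]
eef_rot: [-0.0, 0.811, 0.585, -0.0]
ft_force: [-5.6, 1.2, 3.7]
gripper_width: 17.9
```

Run:
```python
from h import *
did([0,.3,88])
s=st()
c=get_image('wrist');save('wrist2',c['image'])
# arc targets relative
r=36;
for a in np.linspace(0,np.pi/2,10)[1:]: print(round(a,2),'x',round(r*(1-np.cos(a)),1),'z',round(-r*np.sin(a),1))
```

```text
t 3.75 tcp [527.5 -62.1 183. ] h 1.2495 F [-5.6  1.2  3.7] M [ 0.22  0.89 -0.26] w 17.9 cmd [527.79 -62.09 181.99   1.25]
0.17 x 0.5 z -6.3
0.35 x 2.2 z -12.3
0.52 x 4.8 z -18.0
0.7 x 8.4 z -23.1
0.87 x 12.9 z -27.6
1.05 x 18.0 z -31.2
1.22 x 23.7 z -33.8
1.4 x 29.7 z -35.5
1.57 x 36.0 z -36.0
```

View pics/wrist2.png

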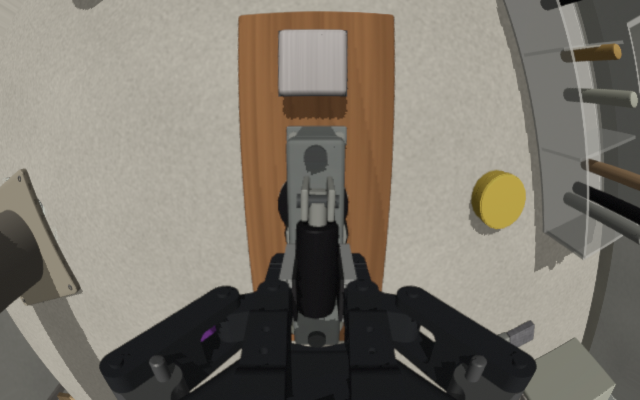

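Emit:
{"method": "step_arm", "body": {"targets": [{"hand": 0,"travel": [0.5,0,-6.3],"twist": 0},{"hand": 0,"travel": [2.2,0,-12.3],"twist": 0},{"hand": 0,"travel": [4.8,0,-18],"twist": 0},{"hand": 0,"travel": [8.4,0,-23.1],"twist": 0},{"hand": 0,"travel": [10.5,0,-25.5],"twist": 0}]}}

```text
time: 4.22
tcp_pos: [530.4, -52.7, 207.3]
eef_rot: [-0.0, 0.811, 0.585, -0.001]
ft_force: [-2.4, -7.2, -12.9]
gripper_width: 17.7
```

Run:
```python
from h import *
did([10.5,0,-25.5])
s=st()
c=get_image('wrist');save('wrist3',c['image'])
c=get_image('side');save('side3',cv2.resize(c['image'][130:240,260:400],None,fx=5,fy=5))
```

```text
t 4.22 tcp [530.4 -52.7 207.3] h 1.2493 F [ -2.4  -7.2 -12.9] M [-1.61  0.52 -0.17] w 17.7 cmd [531.1  -52.13 207.49   1.25]
```

View pics/side3.png

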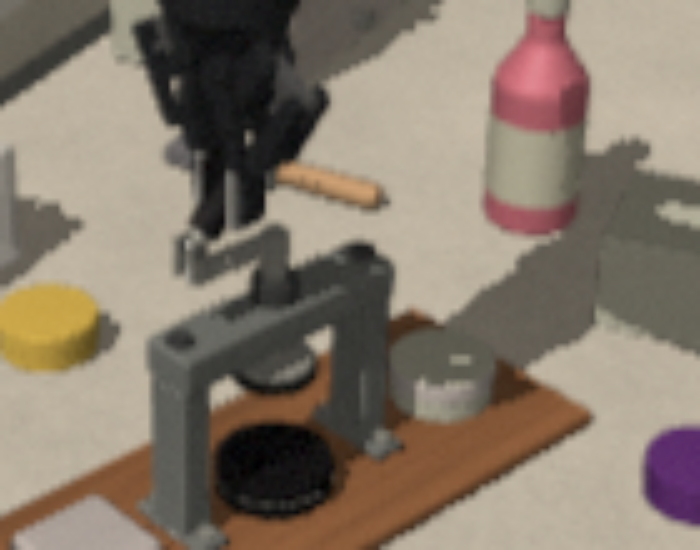

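View pics/wrist3.png

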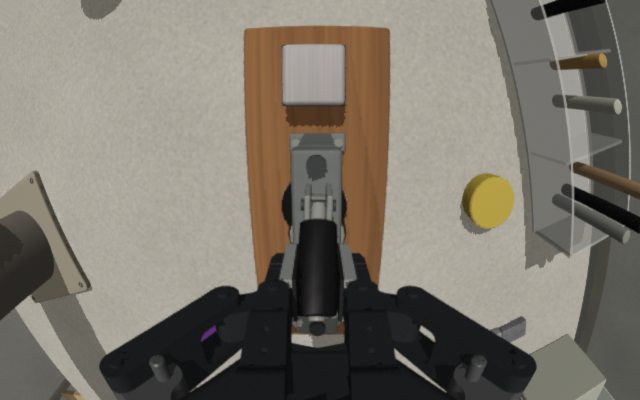

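Emit:
{"method": "step_arm", "body": {"targets": [{"hand": 0,"travel": [2.4,0,-2.1],"twist": 0},{"hand": 0,"travel": [7.5,0,-5.7],"twist": 0},{"hand": 0,"travel": [13.2,0,-8.3],"twist": 0},{"hand": 0,"travel": [19.2,0,-10],"twist": 0},{"hand": 0,"travel": [25,0,-10.5],"twist": 0},{"hand": 0,"travel": [26,0,-10.5],"twist": 0},{"hand": 0,"travel": [26,0,-10.5],"twist": 0}]}}

```text
time: 4.9
tcp_pos: [538.5, -29.6, 219.7]
eef_rot: [0.001, 0.811, 0.585, -0.002]
ft_force: [-11.5, -12.2, 2.0]
gripper_width: 17.6
```

Run:
```python
from h import *
did([26,0,-10.5])
s=st()
c=get_image('side');save('side4',cv2.resize(c['image'][130:240,260:400],None,fx=5,fy=5))
```

```text
t 4.90 tcp [538.5 -29.6 219.7] h 1.2489 F [-11.5 -12.2   2. ] M [-2.37  1.94 -0.03] w 17.6 cmd [539.3  -27.45 217.99   1.25]
```

View pics/side4.png

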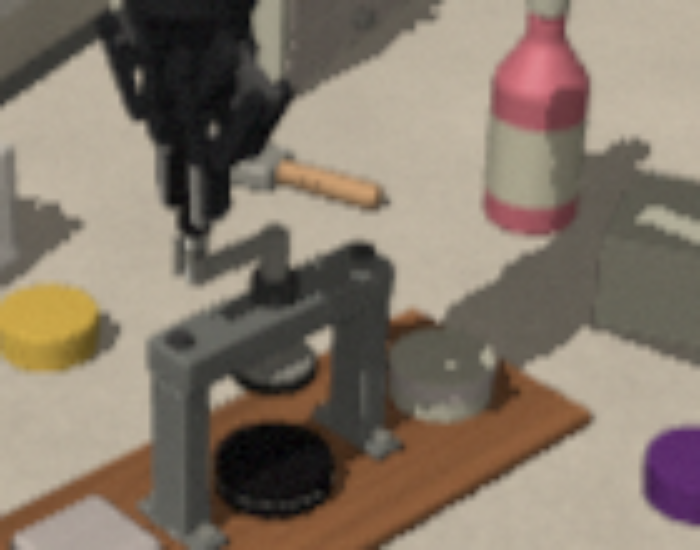

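```bash
cat >> h.py <<'E'
AX=np.array([519.8,-86.0])
def wind(a0,ths,R=61,z=None):
    # print rows for cw angle values from world angle a0
    for th in ths:
        a=a0-th;P=[*(AX+R*np.array([np.cos(a),np.sin(a)])),C()[2] if z is None else z]
        print(round(th,3),totool(P)[0][:2])
def rep(s):
    d=s['tcp_pos'][:2]-AX;r=np.hypot(*d);a=np.arctan2(d[1],d[0]);e=d/r;t=np.array([e[1],-e[0]])
    f=s['ft_force'][:2];c=C();dc=c[:2]-AX
    print('r %.1f ang %.3f | cmd r %.1f ang %.3f | Frad %.1f Fcw-push %.1f Fz %.1f'%(r,a,np.hypot(*dc),np.arctan2(dc[1],dc[0]),f@e,-f@t,s['ft_force'][2]))
E
python3 - <<'E'
from h import *
s=st();rep(s);wind(1.249,np.arange(.1,1.01,.1))
c=get_image('side')
for z in range(20,110,8): print(z,((proj(c,[519.8,-86,z])-[260,130])*5).round())
E
```

```text
t 4.95 tcp [538.5 -29.6 219.7] h 1.2488 F [-11.3 -13.2   2. ] M [-2.35  1.93  0.04] w 18.0 cmd [539.3  -27.45 217.99   1.25]
r 59.4 ang 1.250 | cmd r 61.7 ang 1.249 | Frad -16.1 Fcw-push 6.6 Fz 2.0
0.1 [-1.0, 6.1]
0.2 [-1.9, 12.1]
0.3 [-3.5, 18.0]
0.4 [-5.5, 23.8]
0.5 [-8.2, 29.3]
0.6 [-11.4, 34.4]
0.7 [-15.1, 39.3]
0.8 [-19.3, 43.8]
0.9 [-23.8, 47.8]
1.0 [-28.8, 51.3]
20 [271. 463.]
28 [271. 452.]
36 [272. 442.]
44 [272. 431.]
52 [272. 420.]
60 [272. 409.]
68 [272. 398.]
76 [272. 387.]
84 [273. 375.]
92 [273. 364.]
100 [273. 353.]
108 [273. 341.]
```

Emit:
{"method": "step_arm", "body": {"targets": [{"hand": 0,"travel": [-1,6.1,0],"twist": 0},{"hand": 0,"travel": [-1.9,12.1,0],"twist": 0},{"hand": 0,"travel": [-3.5,18,0],"twist": 0},{"hand": 0,"travel": [-5.5,23.8,0],"twist": 0},{"hand": 0,"travel": [-8.2,29.3,0],"twist": 0}]}}

```text
time: 5.42
tcp_pos: [564.4, -44.0, 220.2]
eef_rot: [-0.0, 0.811, 0.585, 0.0]
ft_force: [-9.9, 4.5, 2.7]
gripper_width: 17.4
```

Run:
```python
from h import *
did([-8.2,29.3,0]);s=st();rep(s);wind(.749,np.arange(.15,1.51,.15))
```

```text
t 5.42 tcp [564.4 -44.  220.2] h 1.2503 F [-9.9  4.5  2.7] M [-0.16  1.04 -0.13] w 17.4 cmd [564.52 -44.47 217.99   1.25]
r 61.3 ang 0.755 | cmd r 61.0 ang 0.748 | Frad -4.1 Fcw-push 10.0 Fz 2.7
0.15 [-5.0, 7.6]
0.3 [-11.1, 14.5]
0.45 [-18.1, 20.3]
0.6 [-25.9, 25.0]
0.75 [-34.3, 28.6]
0.9 [-43.2, 30.8]
1.05 [-52.3, 31.6]
1.2 [-61.4, 31.1]
1.35 [-70.4, 29.3]
1.5 [-79.0, 26.1]
```

Emit:
{"method": "step_arm", "body": {"targets": [{"hand": 0,"travel": [-5,7.6,0],"twist": 0},{"hand": 0,"travel": [-11.1,14.5,0],"twist": 0},{"hand": 0,"travel": [-18.1,20.3,0],"twist": 0},{"hand": 0,"travel": [-25.9,25,0],"twist": 0},{"hand": 0,"travel": [-34.3,28.6,0],"twist": 0},{"hand": 0,"travel": [-43.2,30.8,0],"twist": 0},{"hand": 0,"travel": [-52.3,31.6,0],"twist": 0},{"hand": 0,"travel": [-61.4,31.1,0],"twist": 0},{"hand": 0,"travel": [-70.4,29.3,0],"twist": 0},{"hand": 0,"travel": [-79,26.1,0],"twist": 0}]}}

```text
time: 6.25
tcp_pos: [563.4, -123.3, 220.2]
eef_rot: [-0.004, 0.81, 0.586, 0.001]
ft_force: [-14.3, 23.1, 10.0]
gripper_width: 17.8
```

Run:
```python
from h import *
did([-79,26.1,0]);s=st();rep(s);wind(-.751,np.arange(.15,1.51,.15))
c=get_image('side');save('side5',cv2.resize(c['image'][130:240,260:400],None,fx=5,fy=5))
```

```text
t 6.25 tcp [ 563.4 -123.3  220.2] h 1.2527 F [-14.3  23.1  10. ] M [ 3.63  2.7  -0.1 ] w 17.8 cmd [ 564.38 -127.67  217.99    1.25]
r 57.4 ang -0.707 | cmd r 61.0 ang -0.752 | Frad -25.9 Fcw-push 8.3 Fz 10.0
0.15 [-7.9, -4.4]
0.3 [-15.2, -10.0]
0.45 [-21.5, -16.6]
0.6 [-26.8, -24.1]
0.75 [-30.9, -32.2]
0.9 [-33.8, -40.9]
1.05 [-35.3, -49.9]
1.2 [-35.4, -59.1]
1.35 [-34.2, -68.1]
1.5 [-31.6, -76.9]
```

View pics/side5.png

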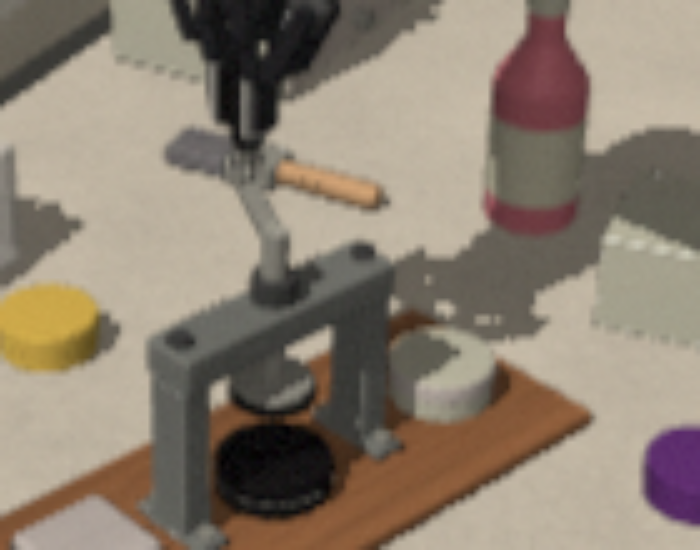

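```bash
sed -i 's/^AX=.*/AX=np.array([518.2,-86.0])/' h.py
python3 - <<'E'
from h import *
s=st();rep(s);wind(-.74,np.arange(.15,1.51,.15),59.5)
E
```

```text
t 6.30 tcp [ 562.3 -124.3  220.1] h 1.2522 F [-15.8  17.9  12.7] M [ 2.72  3.15 -0.07] w 17.6 cmd [ 564.38 -127.67  217.99    1.25]
r 58.4 ang -0.716 | cmd r 62.2 ang -0.734 | Frad -23.7 Fcw-push 3.1 Fz 12.7
0.15 [-7.1, -6.8]
0.3 [-14.2, -12.2]
0.45 [-20.5, -18.6]
0.6 [-25.7, -25.8]
0.75 [-29.8, -33.7]
0.9 [-32.6, -42.2]
1.05 [-34.2, -50.9]
1.2 [-34.4, -59.8]
1.35 [-33.3, -68.7]
1.5 [-30.9, -77.3]
```

Emit:
{"method": "step_arm", "body": {"targets": [{"hand": 0,"travel": [-7.1,-6.8,-1],"twist": 0},{"hand": 0,"travel": [-14.2,-12.2,-1],"twist": 0},{"hand": 0,"travel": [-20.5,-18.6,-1],"twist": 0},{"hand": 0,"travel": [-25.7,-25.8,-1],"twist": 0},{"hand": 0,"travel": [-29.8,-33.7,-1],"twist": 0},{"hand": 0,"travel": [-32.6,-42.2,-1],"twist": 0},{"hand": 0,"travel": [-34.2,-50.9,-1],"twist": 0},{"hand": 0,"travel": [-34.4,-59.8,-1],"twist": 0},{"hand": 0,"travel": [-33.3,-68.7,-1],"twist": 0},{"hand": 0,"travel": [-30.9,-77.3,-1],"twist": 0}]}}

```text
time: 7.13
tcp_pos: [484.5, -129.3, 220.5]
eef_rot: [0.001, 0.81, 0.586, 0.005]
ft_force: [16.9, 12.6, -12.5]
gripper_width: 17.7
```

Run:
```python
from h import *
did([-30.9,-77.3,-1]);s=st();rep(s);wind(-2.24,np.arange(.12,1.21,.12),59.5)
c=get_image('side');save('side6',cv2.resize(c['image'][130:240,260:400],None,fx=5,fy=5))
```

```text
t 7.13 tcp [ 484.5 -129.3  220.5] h 1.2526 F [ 16.9  12.6 -12.5] M [ 1.6  -2.9   0.07] w 17.7 cmd [ 481.28 -132.62  218.99    1.25]
r 54.9 ang -2.232 | cmd r 59.5 ang -2.241 | Frad -20.3 Fcw-push 5.6 Fz -12.5
0.12 [2.8, -6.5]
0.24 [6.4, -12.7]
0.36 [10.7, -18.4]
0.48 [15.7, -23.5]
0.6 [21.2, -28.0]
0.72 [27.2, -31.8]
0.84 [33.7, -34.9]
0.96 [40.5, -37.1]
1.08 [47.4, -38.6]
1.2 [54.6, -39.1]
```

View pics/side6.png

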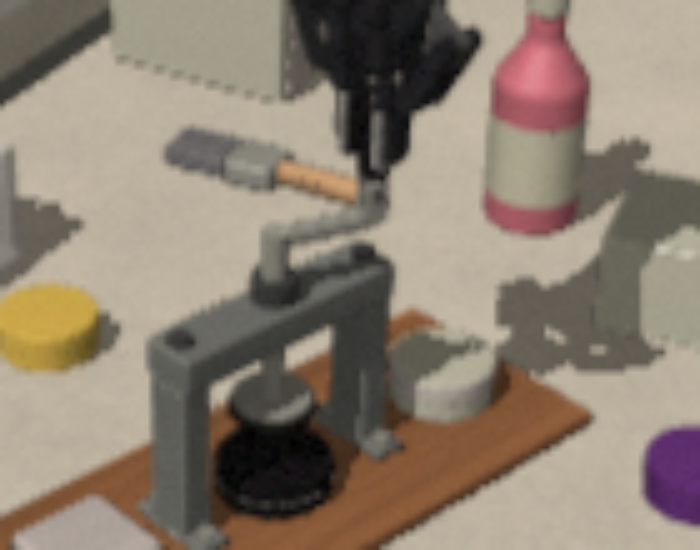

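```bash
sed -i 's/^AX=.*/AX=np.array([519.8,-84.4])/' h.py
python3 - <<'E'
from h import *
s=st();rep(s);a=-2.24;wind(a,np.arange(.1,1.01,.1),58.3)
E
```

```text
t 7.18 tcp [ 483.4 -128.4  220.5] h 1.2529 F [13.7 14.4 -6.9] M [ 1.98 -1.87  0.06] w 17.9 cmd [ 481.28 -132.62  218.99    1.25]
r 57.1 ang -2.262 | cmd r 61.7 ang -2.245 | Frad -19.8 Fcw-push 1.3 Fz -6.9
0.1 [5.4, -3.9]
0.2 [8.2, -9.0]
0.3 [11.4, -13.9]
0.4 [15.2, -18.3]
0.5 [19.4, -22.4]
0.6 [23.9, -26.0]
0.7 [28.8, -29.2]
0.8 [34.0, -31.8]
0.9 [39.4, -33.9]
1.0 [45.0, -35.5]
```

Emit:
{"method": "step_arm", "body": {"targets": [{"hand": 0,"travel": [5.4,-3.9,0],"twist": 0},{"hand": 0,"travel": [8.2,-9,0],"twist": 0},{"hand": 0,"travel": [11.4,-13.9,0],"twist": 0},{"hand": 0,"travel": [15.2,-18.3,0],"twist": 0},{"hand": 0,"travel": [19.4,-22.4,0],"twist": 0},{"hand": 0,"travel": [23.9,-26,0],"twist": 0},{"hand": 0,"travel": [28.8,-29.2,0],"twist": 0},{"hand": 0,"travel": [34,-31.8,0],"twist": 0},{"hand": 0,"travel": [34,-31.8,0],"twist": 0},{"hand": 0,"travel": [34,-31.8,0],"twist": 0}]}}

```text
time: 8.02
tcp_pos: [461.6, -90.5, 220.4]
eef_rot: [0.0, 0.811, 0.585, -0.0]
ft_force: [-5.9, -2.3, -2.2]
gripper_width: 17.7
```

Run:
```python
from h import *
did([34,-31.8,0]);s=st();rep(s)
c=get_image('side');save('side7',cv2.resize(c['image'][180:240,280:350],None,fx=10,fy=10,interpolation=cv2.INTER_CUBIC))
```

```text
t 8.02 tcp [461.6 -90.5 220.4] h 1.2502 F [-5.9 -2.3 -2.2] M [-0.71  1.21 -0.02] w 17.7 cmd [461.82 -90.33 218.99   1.25]
r 58.5 ang -3.038 | cmd r 58.3 ang -3.040 | Frad 6.1 Fcw-push 1.7 Fz -2.2
```

View pics/side7.png

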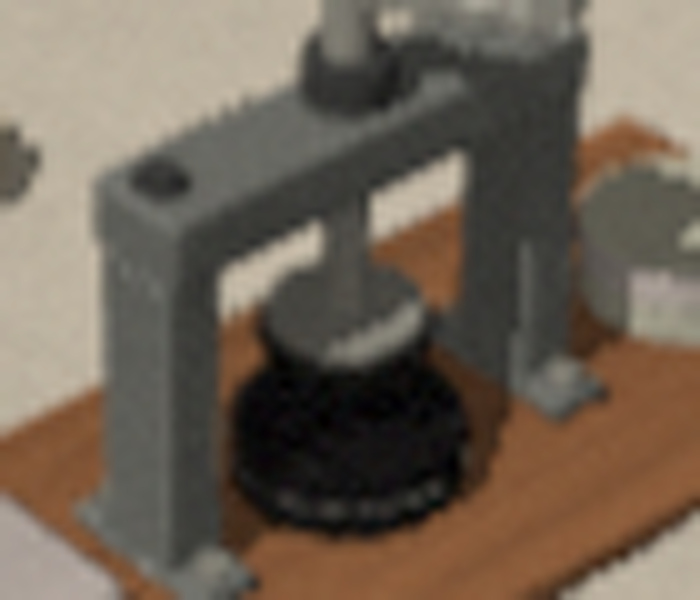

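```bash
sed -i 's/^AX=.*/AX=np.array([518.8,-85.0])/' h.py
python3 - <<'E'
from h import *
s=st();rep(s);a=-3.04;wind(a,np.arange(.1,1.01,.1),59.3)
E
```

```text
t 8.07 tcp [461.6 -90.4 220.4] h 1.2502 F [-6.9 -2.4 -2.2] M [-0.71  1.21 -0.02] w 17.8 cmd [461.82 -90.33 218.99   1.25]
r 57.4 ang -3.047 | cmd r 57.2 ang -3.048 | Frad 7.1 Fcw-push 1.8 Fz -2.2
0.1 [4.2, -3.9]
0.2 [9.9, -5.4]
0.3 [15.8, -6.5]
0.4 [21.7, -6.9]
0.5 [27.6, -6.7]
0.6 [33.5, -6.0]
0.7 [39.3, -4.6]
0.8 [44.9, -2.7]
0.9 [50.3, -0.3]
1.0 [55.4, 2.7]
```

Emit:
{"method": "step_arm", "body": {"targets": [{"hand": 0,"travel": [4.2,-3.9,0],"twist": 0},{"hand": 0,"travel": [9.9,-5.4,0],"twist": 0},{"hand": 0,"travel": [15.8,-6.5,0],"twist": 0},{"hand": 0,"travel": [21.7,-6.9,0],"twist": 0},{"hand": 0,"travel": [27.6,-6.7,0],"twist": 0},{"hand": 0,"travel": [33.5,-6,0],"twist": 0},{"hand": 0,"travel": [39.3,-4.6,0],"twist": 0},{"hand": 0,"travel": [39.3,-4.6,0],"twist": 0}]}}

```text
time: 8.73
tcp_pos: [468.8, -50.2, 220.3]
eef_rot: [-0.001, 0.811, 0.585, -0.001]
ft_force: [-12.4, 2.1, 3.2]
gripper_width: 17.9
```

Run:
```python
from h import *
did([39.3,-4.6,0]);s=st();rep(s)
c=get_image('side');save('side8',cv2.resize(c['image'][180:240,280:350],None,fx=10,fy=10,interpolation=cv2.INTER_CUBIC))
g=cv2.convertScaleAbs(c['image'],alpha=2.5,beta=0);save('side8b',cv2.resize(g[195:240,290:335],None,fx=13,fy=13,interpolation=cv2.INTER_CUBIC))
```

```text
t 8.73 tcp [468.8 -50.2 220.3] h 1.2508 F [-12.4   2.1   3.2] M [ 0.41  2.35 -0.07] w 17.9 cmd [469.85 -51.58 218.99   1.25]
r 60.9 ang 2.533 | cmd r 59.3 ang 2.543 | Frad 11.4 Fcw-push 5.3 Fz 3.2
```

View pics/side8b.png

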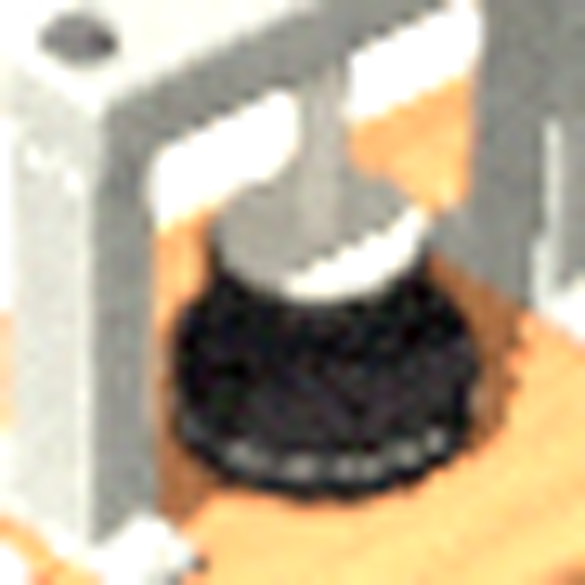

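Run:
```python
from h import *
P=np.array([(461.6,-90.4),(468.8,-50.2),(538.5,-29.6),(562.3,-124.3),(483.4,-128.4)])
F=[7,11,-16,-24,-20]
from scipy.optimize import least_squares
r=least_squares(lambda p:np.hypot(*(P-p[:2]).T)-p[2],[519,-85,59]);print(r.x,r.fun)
# with compliance: actual r deviates by k*F
r=least_squares(lambda p:np.hypot(*(P-p[:2]).T)-60-p[2]*np.array(F),[519,-85,0]);print(r.x,r.fun)
```

```text
[519.08979413 -83.41851771  58.45987622] [-0.54772271  1.81062496 -1.248086    1.02472251 -1.03953876]
[ 5.21061337e+02 -8.45349406e+01  1.23189653e-01] [-1.112436    1.17599017 -0.39256511  0.24431006  0.278322  ]
```

```bash
sed -i 's/^AX=.*/AX=np.array([520.0,-84.4])/' h.py
python3 - <<'E'
from h import *
s=st();rep(s);a=2.54;wind(a,np.arange(.02,.201,.02),59.3)
E
```

```text
t 8.78 tcp [468.8 -50.2 220.3] h 1.2510 F [-11.2   4.3   3.6] M [ 0.53  2.39 -0.05] w 18.0 cmd [469.85 -51.58 218.99   1.25]
r 61.6 ang 2.553 | cmd r 59.9 ang 2.562 | Frad 11.7 Fcw-push 2.7 Fz 3.6
0.02 [2.2, 1.3]
0.04 [3.4, 1.7]
0.06 [4.5, 2.0]
0.08 [5.6, 2.5]
0.1 [6.7, 2.9]
0.12 [7.8, 3.3]
0.14 [8.9, 3.8]
0.16 [10.0, 4.3]
0.18 [11.0, 4.8]
0.2 [12.1, 5.4]
```

Emit:
{"method": "step_arm", "body": {"targets": [{"hand": 0,"travel": [2.2,1,0],"twist": 0},{"hand": 0,"travel": [3.4,1.7,0],"twist": 0},{"hand": 0,"travel": [4.5,2,0],"twist": 0},{"hand": 0,"travel": [5.6,2.5,0],"twist": 0},{"hand": 0,"travel": [6.7,2.9,0],"twist": 0}]}}

```text
time: 9.2
tcp_pos: [472.5, -44.8, 220.3]
eef_rot: [-0.002, 0.811, 0.585, -0.002]
ft_force: [-17.1, 4.8, 5.7]
gripper_width: 17.9
```

Run:
```python
from h import *
did([6.7,2.9,0]);s=st();rep(s);wind(2.44,np.arange(.02,.201,.02),59.3)
```

```text
t 9.20 tcp [472.5 -44.8 220.3] h 1.2506 F [-17.1   4.8   5.7] M [ 0.61  3.49 -0.1 ] w 17.9 cmd [474.71 -46.14 218.99   1.25]
r 61.8 ang 2.446 | cmd r 59.3 ang 2.440 | Frad 16.2 Fcw-push 7.3 Fz 5.7
0.02 [1.1, 0.4]
0.04 [2.2, 0.9]
0.06 [3.3, 1.4]
0.08 [4.3, 1.9]
0.1 [5.4, 2.5]
0.12 [6.4, 3.0]
0.14 [7.5, 3.6]
0.16 [8.5, 4.2]
0.18 [9.5, 4.8]
0.2 [10.5, 5.5]
```

Run:
```python
from h import *
wind(2.44,np.arange(.02,.201,.02),61.3)
```

```text
0.02 [1.9, -1.4]
0.04 [3.0, -0.9]
0.06 [4.1, -0.4]
0.08 [5.2, 0.1]
0.1 [6.3, 0.7]
0.12 [7.4, 1.3]
0.14 [8.5, 1.9]
0.16 [9.5, 2.5]
0.18 [10.6, 3.1]
0.2 [11.6, 3.8]
```

Emit:
{"method": "step_arm", "body": {"targets": [{"hand": 0,"travel": [1.5,-0.6,0],"twist": 0},{"hand": 0,"travel": [3,-0.7,0],"twist": 0},{"hand": 0,"travel": [4.1,-0.4,0],"twist": 0},{"hand": 0,"travel": [5.2,0.1,0],"twist": 0},{"hand": 0,"travel": [6.3,0.7,0],"twist": 0}]}}

```text
time: 9.62
tcp_pos: [476.3, -39.7, 220.3]
eef_rot: [-0.001, 0.811, 0.585, -0.001]
ft_force: [-11.8, 1.7, 1.7]
gripper_width: 18.0
```

Run:
```python
from h import *
did([6.3,.7,0]);s=st();rep(s);wind(2.34,np.arange(.02,.201,.02),61.3)
```

```text
t 9.62 tcp [476.3 -39.7 220.3] h 1.2503 F [-11.8   1.7   1.7] M [ 0.07  2.39 -0.04] w 18.0 cmd [477.37 -40.38 218.99   1.25]
r 62.5 ang 2.346 | cmd r 61.3 ang 2.340 | Frad 9.4 Fcw-push 7.3 Fz 1.7
0.02 [1.1, 0.6]
0.04 [2.2, 1.2]
0.06 [3.2, 1.8]
0.08 [4.3, 2.4]
0.1 [5.3, 3.1]
0.12 [6.3, 3.8]
0.14 [7.3, 4.5]
0.16 [8.3, 5.2]
0.18 [9.3, 5.9]
0.2 [10.3, 6.7]
```

Emit:
{"method": "step_arm", "body": {"targets": [{"hand": 0,"travel": [1.1,0.4,0],"twist": 0},{"hand": 0,"travel": [2.3,0.7,0],"twist": 0},{"hand": 0,"travel": [3.4,1.2,0],"twist": 0},{"hand": 0,"travel": [4.5,1.8,0],"twist": 0},{"hand": 0,"travel": [5.6,2.5,0],"twist": 0}]}}

```text
time: 10.03
tcp_pos: [480.6, -35.3, 220.3]
eef_rot: [-0.001, 0.811, 0.585, -0.001]
ft_force: [-9.5, 0.9, 1.3]
gripper_width: 18.0
```

Run:
```python
from h import *
did([5.6,2.5,0]);s=st();rep(s);wind(2.24,np.arange(.02,.201,.02),62)
```

```text
t 10.03 tcp [480.6 -35.3 220.3] h 1.2503 F [-9.5  0.9  1.3] M [ 0.07  2.08 -0.04] w 18.0 cmd [481.5  -35.86 218.99   1.25]
r 63.0 ang 2.246 | cmd r 62.0 ang 2.241 | Frad 6.6 Fcw-push 6.9 Fz 1.3
0.02 [1.1, 0.7]
0.04 [2.1, 1.4]
0.06 [3.1, 2.1]
0.08 [4.1, 2.9]
0.1 [5.1, 3.7]
0.12 [6.1, 4.5]
0.14 [7.0, 5.3]
0.16 [7.9, 6.1]
0.18 [8.8, 6.9]
0.2 [9.7, 7.8]
```

Emit:
{"method": "step_arm", "body": {"targets": [{"hand": 0,"travel": [1.1,0.7,0],"twist": 0},{"hand": 0,"travel": [2.1,1.4,0],"twist": 0},{"hand": 0,"travel": [3.1,2.1,0],"twist": 0},{"hand": 0,"travel": [4.1,2.9,0],"twist": 0},{"hand": 0,"travel": [5.1,3.7,0],"twist": 0}]}}

```text
time: 10.45
tcp_pos: [485.7, -31.2, 220.4]
eef_rot: [-0.001, 0.811, 0.585, -0.0]
ft_force: [-9.7, 1.7, 1.6]
gripper_width: 18.1
```

Run:
```python
from h import *
did([5.1,3.7,0]);s=st();rep(s);wind(2.14,np.arange(.02,.201,.02),62)
c=get_image('side')
g=cv2.convertScaleAbs(c['image'],alpha=2.5,beta=0);save('side9b',cv2.resize(g[195:240,290:335],None,fx=13,fy=13,interpolation=cv2.INTER_CUBIC))
```

```text
t 10.45 tcp [485.7 -31.2 220.4] h 1.2505 F [-9.7  1.7  1.6] M [ 0.35  2.08 -0.09] w 18.1 cmd [486.62 -32.18 218.99   1.25]
r 63.3 ang 2.143 | cmd r 62.0 ang 2.140 | Frad 6.7 Fcw-push 7.2 Fz 1.6
0.02 [1.0, 0.8]
0.04 [1.9, 1.6]
0.06 [2.8, 2.4]
0.08 [3.7, 3.2]
0.1 [4.6, 4.1]
0.12 [5.5, 5.0]
0.14 [6.3, 5.9]
0.16 [7.2, 6.8]
0.18 [8.0, 7.7]
0.2 [8.8, 8.7]
```

View pics/side9b.png

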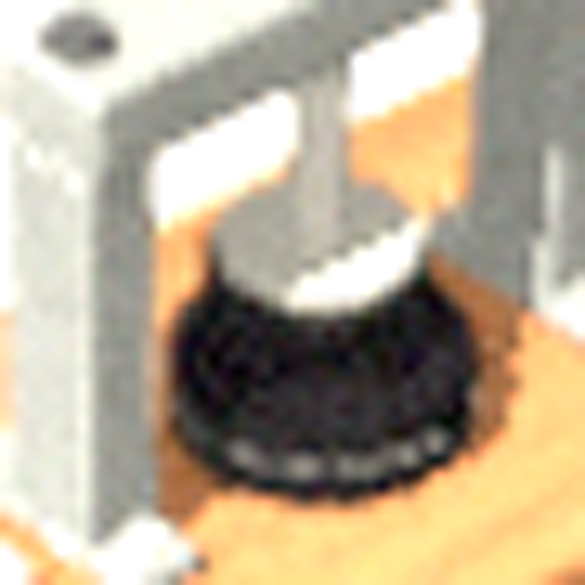

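Emit:
{"method": "step_arm", "body": {"targets": [{"hand": 0,"travel": [1,0.6,0],"twist": 0},{"hand": 0,"travel": [1.9,1.2,0],"twist": 0},{"hand": 0,"travel": [2.9,2,0],"twist": 0},{"hand": 0,"travel": [3.9,2.8,0],"twist": 0},{"hand": 0,"travel": [4.9,3.6,0],"twist": 0}]}}

```text
time: 10.92
tcp_pos: [490.9, -27.8, 220.3]
eef_rot: [-0.001, 0.811, 0.585, -0.0]
ft_force: [-8.3, 1.6, 0.5]
gripper_width: 18.0
```

Run:
```python
from h import *
did([4.9,3.6,0]);s=st();rep(s);wind(2.04,np.arange(.02,.101,.02),62.7)
```

```text
t 10.92 tcp [490.9 -27.8 220.3] h 1.2505 F [-8.3  1.6  0.5] M [ 0.1   1.81 -0.  ] w 18.0 cmd [491.58 -28.67 218.99   1.25]
r 63.6 ang 2.046 | cmd r 62.6 ang 2.042 | Frad 5.2 Fcw-push 6.7 Fz 0.5
0.02 [1.1, 0.9]
0.04 [1.9, 1.8]
0.06 [2.8, 2.7]
0.08 [3.6, 3.7]
0.1 [4.4, 4.6]
```

Emit:
{"method": "step_arm", "body": {"targets": [{"hand": 0,"travel": [1.1,0.9,0],"twist": 0},{"hand": 0,"travel": [1.9,1.8,0],"twist": 0},{"hand": 0,"travel": [2.8,2.7,0],"twist": 0},{"hand": 0,"travel": [3.6,3.7,0],"twist": 0},{"hand": 0,"travel": [4.4,4.6,0],"twist": 0}]}}

```text
time: 11.33
tcp_pos: [496.7, -24.9, 220.4]
eef_rot: [-0.001, 0.811, 0.585, -0.0]
ft_force: [-9.2, 3.0, 0.6]
gripper_width: 17.7
```

Run:
```python
from h import *
did([4.4,4.6,0]);s=st();rep(s);wind(1.94,np.arange(.02,.101,.02),62.7)
```

```text
t 11.33 tcp [496.7 -24.9 220.4] h 1.2506 F [-9.2  3.   0.6] M [ 0.38  1.69 -0.01] w 17.7 cmd [497.34 -25.94 218.99   1.25]
r 63.9 ang 1.943 | cmd r 62.7 ang 1.941 | Frad 6.1 Fcw-push 7.4 Fz 0.6
0.02 [0.8, 1.0]
0.04 [1.6, 2.0]
0.06 [2.3, 3.0]
0.08 [3.1, 4.0]
0.1 [3.8, 5.1]
```

Emit:
{"method": "step_arm", "body": {"targets": [{"hand": 0,"travel": [0.9,1,0],"twist": 0},{"hand": 0,"travel": [1.8,2,0],"twist": 0},{"hand": 0,"travel": [2.6,2.9,0],"twist": 0},{"hand": 0,"travel": [3.4,3.9,0],"twist": 0},{"hand": 0,"travel": [4.1,5,0],"twist": 0}]}}

```text
time: 11.75
tcp_pos: [502.9, -22.6, 220.4]
eef_rot: [-0.001, 0.811, 0.585, -0.0]
ft_force: [-8.1, 1.6, 0.7]
gripper_width: 17.9
```

Run:
```python
from h import *
did([4.1,5,0]);s=st();rep(s);wind(1.84,np.arange(.02,.101,.02),63)
```

```text
t 11.75 tcp [502.9 -22.6 220.4] h 1.2506 F [-8.1  1.6  0.7] M [ 0.35  1.6  -0.03] w 17.9 cmd [503.38 -23.63 218.99   1.25]
r 64.1 ang 1.841 | cmd r 63.0 ang 1.838 | Frad 3.7 Fcw-push 7.4 Fz 0.7
0.02 [0.6, 0.9]
0.04 [1.3, 2.0]
0.06 [1.9, 3.1]
0.08 [2.6, 4.2]
0.1 [3.2, 5.3]
```

Emit:
{"method": "step_arm", "body": {"targets": [{"hand": 0,"travel": [0.7,1,0],"twist": 0},{"hand": 0,"travel": [1.4,2,0],"twist": 0},{"hand": 0,"travel": [2,3.1,0],"twist": 0},{"hand": 0,"travel": [2.7,4.2,0],"twist": 0},{"hand": 0,"travel": [3.3,5.3,0],"twist": 0}]}}

```text
time: 12.17
tcp_pos: [509.0, -21.1, 220.4]
eef_rot: [-0.001, 0.811, 0.585, 0.0]
ft_force: [-7.6, 2.4, 0.5]
gripper_width: 18.0
```

Run:
```python
from h import *
did([3.3,5.3,0]);s=st();rep(s);wind(1.74,np.arange(.02,.101,.02),63)
P=np.array([(468.8,-50.2),(472.5,-44.8),(476.3,-39.7),(480.6,-35.3),(485.7,-31.2),(490.9,-27.8),(496.7,-24.9),(502.9,-22.6),s['tcp_pos'][:2]])
from scipy.optimize import least_squares
r=least_squares(lambda p:np.hypot(*(P-p[:2]).T)-p[2],[519,-85,59]);print(r.x,r.fun.round(2))
r=least_squares(lambda p:np.hypot(*(P-p[:2]).T)-60,[519,-85]);print(r.x,r.fun.round(2))
c=get_image('wrist');save('wrist10',c['image'])
c=get_image('side');g=cv2.convertScaleAbs(c['image'],alpha=1.5,beta=0);save('side10b',cv2.resize(g[130:240,270:370],None,fx=5,fy=5,interpolation=cv2.INTER_CUBIC))
```

```text
t 12.17 tcp [509.  -21.1 220.4] h 1.2507 F [-7.6  2.4  0.5] M [0.31 1.51 0.08] w 18.0 cmd [509.45 -22.17 218.99   1.25]
r 64.3 ang 1.742 | cmd r 63.1 ang 1.739 | Frad 3.6 Fcw-push 7.0 Fz 0.5
0.02 [0.4, 1.1]
0.04 [1.0, 2.2]
0.06 [1.5, 3.4]
0.08 [2.1, 4.5]
0.1 [2.5, 5.7]
[520.13268718 -78.5457665   58.54419894] [ 0.09 -0.17  0.02  0.05 -0.    0.02 -0.   -0.   -0.01]
[521.02056936 -79.76970666] [ 0.01 -0.19  0.05  0.09  0.05  0.07  0.02 -0.03 -0.09]
```

View pics/wrist10.png

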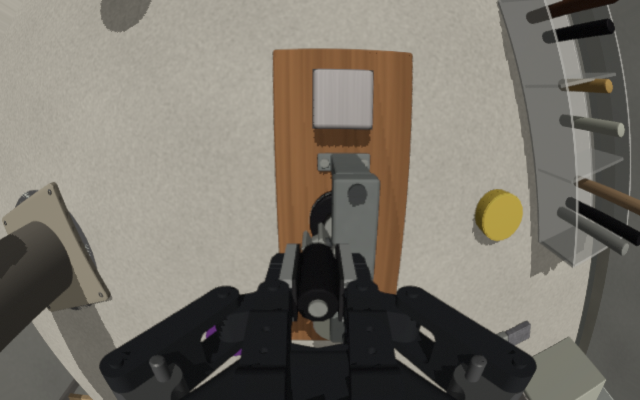

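View pics/side10b.png

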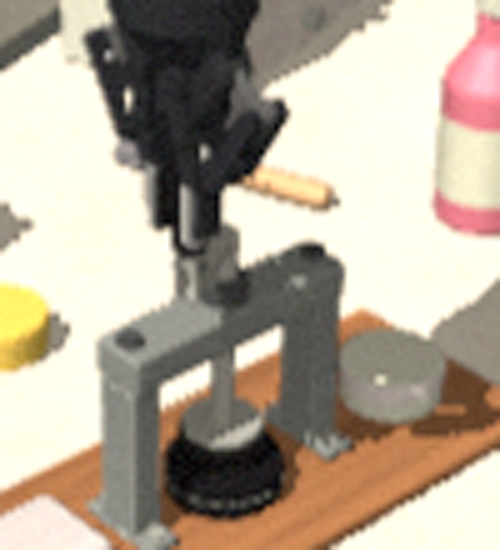

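```bash
sed -i 's/^AX=.*/AX=np.array([521.0,-79.8])/' h.py
python3 - <<'E'
from h import *
s=st();rep(s);wind(1.765,np.arange(.02,.101,.02),60)
E
```

```text
t 12.27 tcp [509.2 -21.  220.4] h 1.2507 F [-5.6  3.5 -0.4] M [ 0.35  1.29 -0.08] w 17.7 cmd [509.45 -22.17 218.99   1.25]
r 59.9 ang 1.769 | cmd r 58.8 ang 1.769 | Frad 4.5 Fcw-push 4.8 Fz -0.4
0.02 [1.8, 0.6]
0.04 [2.3, 1.7]
0.06 [2.8, 2.8]
0.08 [3.4, 3.9]
0.1 [3.9, 4.9]
```

Emit:
{"method": "step_arm", "body": {"targets": [{"hand": 0,"travel": [0.8,0.8,0],"twist": 0},{"hand": 0,"travel": [1.6,1.8,0],"twist": 0},{"hand": 0,"travel": [2.3,2.9,0],"twist": 0},{"hand": 0,"travel": [3,4,0],"twist": 0},{"hand": 0,"travel": [3.5,5.1,0],"twist": 0}]}}

```text
time: 12.68
tcp_pos: [515.1, -20.0, 220.4]
eef_rot: [-0.0, 0.811, 0.585, -0.0]
ft_force: [-6.6, -0.8, 0.2]
gripper_width: 17.7
```

Run:
```python
from h import *
did([3.5,5.1,0]);s=st();rep(s);wind(1.668,np.arange(.02,.101,.02),59.6)
```

```text
t 12.68 tcp [515.1 -20.  220.4] h 1.2503 F [-6.6 -0.8  0.2] M [-0.22  1.36  0.02] w 17.7 cmd [515.39 -20.46 218.99   1.25]
r 60.0 ang 1.669 | cmd r 59.6 ang 1.665 | Frad -0.2 Fcw-push 6.7 Fz 0.2
0.02 [0.4, 0.9]
0.04 [0.8, 2.0]
0.06 [1.3, 3.2]
0.08 [1.7, 4.3]
0.1 [2.1, 5.4]
```

Still in free turning, at about 6.7 N. I'll keep creeping down.

Emit:
{"method": "step_arm", "body": {"targets": [{"hand": 0,"travel": [0.4,1,0],"twist": 0},{"hand": 0,"travel": [0.8,2.1,0],"twist": 0},{"hand": 0,"travel": [1.3,3.2,0],"twist": 0},{"hand": 0,"travel": [1.7,4.3,0],"twist": 0},{"hand": 0,"travel": [2.1,5.4,0],"twist": 0}]}}

```text
time: 13.1
tcp_pos: [520.9, -19.8, 220.4]
eef_rot: [-0.0, 0.811, 0.585, -0.0]
ft_force: [-6.7, -1.1, -0.3]
gripper_width: 17.6
```

Run:
```python
from h import *
did([2.1,5.4,0]);s=st();rep(s);wind(1.568,np.arange(.02,.101,.02),59.6)
```

```text
t 13.10 tcp [520.9 -19.8 220.4] h 1.2502 F [-6.7 -1.1 -0.3] M [-0.22  1.31 -0.03] w 17.6 cmd [521.18 -20.17 218.99   1.25]
r 60.0 ang 1.573 | cmd r 59.6 ang 1.568 | Frad -1.1 Fcw-push 6.7 Fz -0.3
0.02 [0.3, 1.1]
0.04 [0.7, 2.3]
0.06 [1.0, 3.4]
0.08 [1.3, 4.6]
0.1 [1.5, 5.7]
```

Emit:
{"method": "step_arm", "body": {"targets": [{"hand": 0,"travel": [0.3,1.1,0],"twist": 0},{"hand": 0,"travel": [0.7,2.3,0],"twist": 0},{"hand": 0,"travel": [1,3.4,0],"twist": 0},{"hand": 0,"travel": [1.3,4.6,0],"twist": 0},{"hand": 0,"travel": [1.5,5.7,0],"twist": 0}]}}

```text
time: 13.52
tcp_pos: [526.8, -20.1, 220.4]
eef_rot: [-0.0, 0.811, 0.585, -0.0]
ft_force: [-6.6, 0.1, -0.8]
gripper_width: 17.9
```

Run:
```python
from h import *
did([1.5,5.7,0]);s=st();rep(s);wind(1.468,np.arange(.02,.101,.02),59.6)
```

```text
t 13.52 tcp [526.8 -20.1 220.4] h 1.2503 F [-6.6  0.1 -0.8] M [-0.16  1.31 -0.02] w 17.9 cmd [527.06 -20.54 218.99   1.25]
r 60.0 ang 1.475 | cmd r 59.6 ang 1.469 | Frad -0.6 Fcw-push 6.6 Fz -0.8
0.02 [0.3, 1.2]
0.04 [0.5, 2.4]
0.06 [0.7, 3.6]
0.08 [0.9, 4.7]
0.1 [1.0, 5.9]
```

Emit:
{"method": "step_arm", "body": {"targets": [{"hand": 0,"travel": [0.3,1.2,0],"twist": 0},{"hand": 0,"travel": [0.5,2.4,0],"twist": 0},{"hand": 0,"travel": [0.7,3.6,0],"twist": 0},{"hand": 0,"travel": [0.9,4.7,0],"twist": 0},{"hand": 0,"travel": [1,5.9,0],"twist": 0}]}}

```text
time: 13.93
tcp_pos: [532.6, -21.0, 220.4]
eef_rot: [-0.0, 0.811, 0.585, -0.0]
ft_force: [-8.0, 0.1, -0.5]
gripper_width: 18.2
```

Run:
```python
from h import *
did([1,5.9,0]);s=st();rep(s);wind(1.368,np.arange(.02,.101,.02),59.6)
c=get_image('side');g=cv2.convertScaleAbs(c['image'],alpha=2.5,beta=0);save('side11b',cv2.resize(g[195:240,290:335],None,fx=13,fy=13,interpolation=cv2.INTER_CUBIC))
```

```text
t 13.93 tcp [532.6 -21.  220.4] h 1.2502 F [-8.   0.1 -0.5] M [-0.13  1.36 -0.07] w 18.2 cmd [532.97 -21.45 218.99   1.25]
r 59.9 ang 1.375 | cmd r 59.6 ang 1.368 | Frad -1.5 Fcw-push 7.9 Fz -0.5
0.02 [0.2, 1.2]
0.04 [0.3, 2.4]
0.06 [0.4, 3.6]
0.08 [0.4, 4.8]
0.1 [0.4, 6.0]
```

View pics/side11b.png

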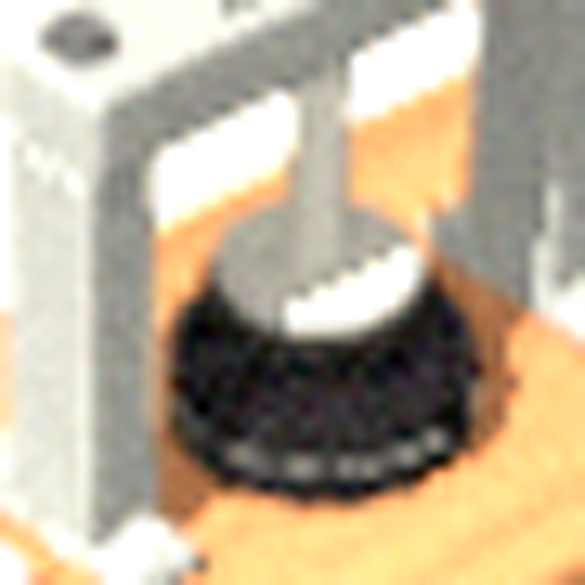

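Emit:
{"method": "step_arm", "body": {"targets": [{"hand": 0,"travel": [0.1,0.8,0],"twist": 0},{"hand": 0,"travel": [0.2,1.6,0],"twist": 0},{"hand": 0,"travel": [0.3,2.4,0],"twist": 0}]}}

```text
time: 14.23
tcp_pos: [535.0, -21.5, 220.4]
eef_rot: [-0.0, 0.811, 0.585, -0.0]
ft_force: [-7.3, -1.0, -1.4]
gripper_width: 17.9
```

Run:
```python
from h import *
did([.3,2.4,0]);s=st();rep(s)
```

```text
t 14.23 tcp [535.  -21.5 220.4] h 1.2502 F [-7.3 -1.  -1.4] M [-0.24  1.38 -0.03] w 17.9 cmd [535.34 -21.92 218.99   1.25]
r 59.9 ang 1.336 | cmd r 59.6 ang 1.328 | Frad -2.7 Fcw-push 6.8 Fz -1.4
```

```bash
cat >> h.py <<'E'
def rep2(s):
    rep(s);d=s['tcp_pos'][:2]-AX;e=d/np.hypot(*d);t=np.array([e[1],-e[0]]);m=s['torque'];f=np.array([-m[1],m[0]])/.2
    print('from moment: Frad %.1f Fcw %.1f'%(f@e,-f@t))
E
python3 - <<'E'
from h import *
s=st();rep2(s);wind(1.328,np.arange(.02,.101,.02),59.6)
E
```

```text
t 14.23 tcp [535.  -21.5 220.4] h 1.2502 F [-7.3 -1.  -1.4] M [-0.24  1.38 -0.03] w 17.9 cmd [535.34 -21.92 218.99   1.25]
r 59.9 ang 1.336 | cmd r 59.6 ang 1.328 | Frad -2.7 Fcw-push 6.8 Fz -1.4
from moment: Frad -2.8 Fcw 6.4
0.02 [0.1, 1.2]
0.04 [0.1, 2.4]
0.06 [0.1, 3.6]
0.08 [0.2, 4.8]
0.1 [0.1, 5.9]
```

Emit:
{"method": "step_arm", "body": {"targets": [{"hand": 0,"travel": [0.1,1.2,0],"twist": 0},{"hand": 0,"travel": [0.1,2.4,0],"twist": 0},{"hand": 0,"travel": [0.1,3.6,0],"twist": 0},{"hand": 0,"travel": [0,4.8,0],"twist": 0},{"hand": 0,"travel": [-0.1,5.9,0],"twist": 0}]}}

```text
time: 14.65
tcp_pos: [540.6, -23.3, 220.4]
eef_rot: [-0.001, 0.811, 0.585, -0.0]
ft_force: [-5.8, 0.6, -0.0]
gripper_width: 18.2
```

Run:
```python
from h import *
did([-.1,5.9,0]);s=st();rep2(s);wind(1.228,np.arange(.02,.101,.02),59.5)
```

```text
t 14.65 tcp [540.6 -23.3 220.4] h 1.2503 F [-5.8  0.6 -0. ] M [-0.01  1.29 -0.01] w 18.2 cmd [540.91 -23.88 218.99   1.25]
r 59.8 ang 1.237 | cmd r 59.4 ang 1.229 | Frad -1.3 Fcw-push 5.7 Fz -0.0
from moment: Frad -2.2 Fcw 6.1
0.02 [0.1, 1.2]
0.04 [0.0, 2.4]
0.06 [-0.0, 3.6]
0.08 [-0.2, 4.8]
0.1 [-0.3, 6.0]
```

Emit:
{"method": "step_arm", "body": {"targets": [{"hand": 0,"travel": [0.1,1.2,0],"twist": 0},{"hand": 0,"travel": [0,2.4,0],"twist": 0},{"hand": 0,"travel": [-0.1,3.6,0],"twist": 0},{"hand": 0,"travel": [-0.2,4.8,0],"twist": 0},{"hand": 0,"travel": [-0.3,6,0],"twist": 0}]}}

```text
time: 15.07
tcp_pos: [546.2, -25.5, 220.4]
eef_rot: [-0.001, 0.811, 0.585, -0.0]
ft_force: [-7.6, 0.6, -0.4]
gripper_width: 17.7
```

Run:
```python
from h import *
did([-.3,6,0]);s=st();rep2(s);wind(1.128,np.arange(.02,.101,.02),59.5)
```

```text
t 15.07 tcp [546.2 -25.5 220.4] h 1.2504 F [-7.6  0.6 -0.4] M [-0.13  1.37 -0.1 ] w 17.7 cmd [546.51 -26.05 218.99   1.25]
r 59.8 ang 1.137 | cmd r 59.5 ang 1.128 | Frad -2.6 Fcw-push 7.1 Fz -0.4
from moment: Frad -3.5 Fcw 6.0
0.02 [-0.1, 1.2]
0.04 [-0.3, 2.3]
0.06 [-0.5, 3.5]
0.08 [-0.8, 4.7]
0.1 [-1.0, 5.8]
```

Emit:
{"method": "step_arm", "body": {"targets": [{"hand": 0,"travel": [-0.1,1.2,0],"twist": 0},{"hand": 0,"travel": [-0.3,2.3,0],"twist": 0},{"hand": 0,"travel": [-0.5,3.5,0],"twist": 0},{"hand": 0,"travel": [-0.8,4.7,0],"twist": 0},{"hand": 0,"travel": [-1.1,5.8,0],"twist": 0}]}}

```text
time: 15.48
tcp_pos: [551.3, -28.3, 220.4]
eef_rot: [-0.001, 0.811, 0.585, -0.0]
ft_force: [-7.9, 1.0, 0.5]
gripper_width: 17.8
```

Run:
```python
from h import *
did([-1.1,5.8,0]);s=st();rep2(s);wind(1.028,np.arange(.02,.101,.02),59.3)
```

```text
t 15.48 tcp [551.3 -28.3 220.4] h 1.2503 F [-7.9  1.   0.5] M [ 0.03  1.29 -0.05] w 17.8 cmd [551.67 -28.93 218.99   1.25]
r 59.8 ang 1.039 | cmd r 59.4 ang 1.028 | Frad -3.2 Fcw-push 7.3 Fz 0.5
from moment: Frad -3.1 Fcw 5.6
0.02 [-0.4, 1.1]
0.04 [-0.7, 2.3]
0.06 [-1.0, 3.4]
0.08 [-1.3, 4.6]
0.1 [-1.7, 5.7]
```

Emit:
{"method": "step_arm", "body": {"targets": [{"hand": 0,"travel": [-0.3,1.1,0],"twist": 0},{"hand": 0,"travel": [-0.6,2.3,0],"twist": 0},{"hand": 0,"travel": [-1,3.4,0],"twist": 0},{"hand": 0,"travel": [-1.3,4.6,0],"twist": 0},{"hand": 0,"travel": [-1.7,5.7,0],"twist": 0}]}}

```text
time: 15.9
tcp_pos: [556.2, -31.6, 220.4]
eef_rot: [-0.001, 0.811, 0.585, -0.0]
ft_force: [-8.1, 2.0, -0.4]
gripper_width: 18.1
```

Run:
```python
from h import *
did([-1.7,5.7,0]);s=st();rep2(s);wind(.928,np.arange(.02,.101,.02),59.3)
c=get_image('side');g=cv2.convertScaleAbs(c['image'],alpha=3.5,beta=0);save('side12b',cv2.resize(g[200:240,292:332],None,fx=14,fy=14,interpolation=cv2.INTER_CUBIC))
```

```text
t 15.90 tcp [556.2 -31.6 220.4] h 1.2504 F [-8.1  2.  -0.4] M [0.2  1.3  0.03] w 18.1 cmd [556.54 -32.34 218.99   1.25]
r 59.7 ang 0.941 | cmd r 59.3 ang 0.928 | Frad -3.1 Fcw-push 7.7 Fz -0.4
from moment: Frad -3.0 Fcw 5.8
0.02 [-0.4, 1.1]
0.04 [-0.8, 2.2]
0.06 [-1.2, 3.3]
0.08 [-1.7, 4.4]
0.1 [-2.2, 5.5]
```

View pics/side12b.png

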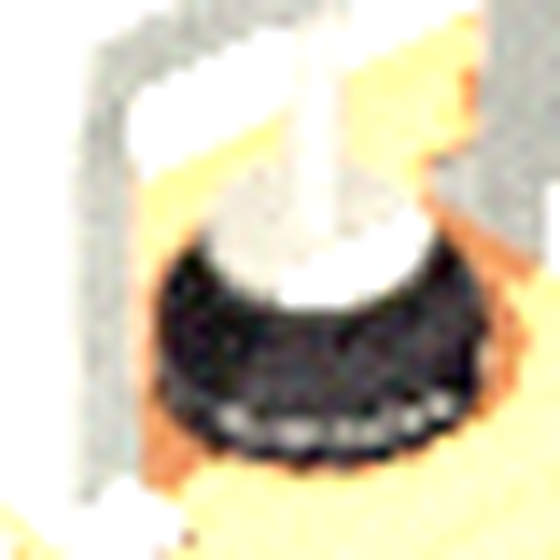

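Emit:
{"method": "step_arm", "body": {"targets": [{"hand": 0,"travel": [-0.4,1.1,0],"twist": 0},{"hand": 0,"travel": [-0.8,2.2,0],"twist": 0},{"hand": 0,"travel": [-1.2,3.3,0],"twist": 0},{"hand": 0,"travel": [-1.7,4.4,0],"twist": 0}]}}

```text
time: 16.28
tcp_pos: [559.8, -34.5, 220.4]
eef_rot: [-0.001, 0.811, 0.585, -0.0]
ft_force: [-8.0, 1.7, -0.8]
gripper_width: 17.7
```

Run:
```python
from h import *
did([-1.7,4.4,0]);s=st();rep2(s);wind(.848,np.arange(.02,.101,.02),59.3)
```

```text
t 16.28 tcp [559.8 -34.5 220.4] h 1.2506 F [-8.   1.7 -0.8] M [ 0.25  1.28 -0.03] w 17.7 cmd [560.18 -35.34 218.99   1.25]
r 59.7 ang 0.863 | cmd r 59.3 ang 0.848 | Frad -3.9 Fcw-push 7.1 Fz -0.8
from moment: Frad -3.2 Fcw 5.7
0.02 [-0.5, 1.1]
0.04 [-0.9, 2.2]
0.06 [-1.5, 3.3]
0.08 [-2.0, 4.3]
0.1 [-2.6, 5.4]
```

Emit:
{"method": "step_arm", "body": {"targets": [{"hand": 0,"travel": [-0.5,1.1,0],"twist": 0},{"hand": 0,"travel": [-0.9,2.2,0],"twist": 0},{"hand": 0,"travel": [-1.5,3.3,0],"twist": 0},{"hand": 0,"travel": [-2,4.3,0],"twist": 0}]}}

```text
time: 16.62
tcp_pos: [563.3, -37.7, 220.4]
eef_rot: [-0.001, 0.811, 0.585, -0.0]
ft_force: [-7.6, 2.1, -0.8]
gripper_width: 17.5
```

Run:
```python
from h import *
did([-2,4.3,0]);s=st();rep2(s);wind(.768,np.arange(.02,.101,.02),59.3)
```

```text
t 16.62 tcp [563.3 -37.7 220.4] h 1.2505 F [-7.6  2.1 -0.8] M [ 0.2   1.31 -0.04] w 17.5 cmd [563.63 -38.59 218.99   1.25]
r 59.7 ang 0.784 | cmd r 59.3 ang 0.768 | Frad -3.9 Fcw-push 6.8 Fz -0.8
from moment: Frad -3.9 Fcw 5.3
0.02 [-0.6, 1.1]
0.04 [-1.1, 2.1]
0.06 [-1.7, 3.1]
0.08 [-2.4, 4.1]
0.1 [-3.0, 5.1]
```

Emit:
{"method": "step_arm", "body": {"targets": [{"hand": 0,"travel": [-0.6,1.1,0],"twist": 0},{"hand": 0,"travel": [-1.2,2.1,0],"twist": 0},{"hand": 0,"travel": [-1.8,3.1,0],"twist": 0},{"hand": 0,"travel": [-2.5,4.1,0],"twist": 0}]}}

```text
time: 16.95
tcp_pos: [566.4, -41.2, 220.4]
eef_rot: [-0.001, 0.811, 0.585, 0.0]
ft_force: [-7.3, 2.6, -0.4]
gripper_width: 18.0
```

Run:
```python
from h import *
did([-2.5,4.1,0]);s=st();rep2(s);wind(.688,np.arange(.02,.101,.02),59.2)
```

```text
t 16.95 tcp [566.4 -41.2 220.4] h 1.2506 F [-7.3  2.6 -0.4] M [ 0.38  1.26 -0.05] w 18.0 cmd [566.73 -42.26 218.99   1.25]
r 59.6 ang 0.705 | cmd r 59.2 ang 0.687 | Frad -3.9 Fcw-push 6.7 Fz -0.4
from moment: Frad -3.6 Fcw 5.5
0.02 [-0.6, 1.0]
0.04 [-1.3, 2.0]
0.06 [-1.9, 2.9]
0.08 [-2.6, 3.9]
0.1 [-3.4, 4.8]
```

Emit:
{"method": "step_arm", "body": {"targets": [{"hand": 0,"travel": [-0.6,1,0],"twist": 0},{"hand": 0,"travel": [-1.3,2,0],"twist": 0},{"hand": 0,"travel": [-1.9,2.9,0],"twist": 0},{"hand": 0,"travel": [-2.6,3.9,0],"twist": 0}]}}

```text
time: 17.28
tcp_pos: [569.3, -44.8, 220.4]
eef_rot: [-0.001, 0.811, 0.585, 0.0]
ft_force: [-9.2, 3.7, -0.9]
gripper_width: 18.1
```

Run:
```python
from h import *
did([-2.6,3.9,0]);s=st();rep2(s);wind(.608,np.arange(.02,.101,.02),59.2)
```

```text
t 17.28 tcp [569.3 -44.8 220.4] h 1.2507 F [-9.2  3.7 -0.9] M [ 0.32  1.26 -0.04] w 18.1 cmd [569.61 -45.95 218.99   1.25]
r 59.6 ang 0.627 | cmd r 59.2 ang 0.608 | Frad -5.3 Fcw-push 8.4 Fz -0.9
from moment: Frad -4.2 Fcw 5.0
0.02 [-0.8, 0.9]
0.04 [-1.5, 1.9]
0.06 [-2.2, 2.8]
0.08 [-3.0, 3.7]
0.1 [-3.8, 4.5]
```

Emit:
{"method": "step_arm", "body": {"targets": [{"hand": 0,"travel": [-0.8,0.9,0],"twist": 0},{"hand": 0,"travel": [-1.5,1.9,0],"twist": 0},{"hand": 0,"travel": [-2.2,2.8,0],"twist": 0}]}}

```text
time: 17.53
tcp_pos: [571.2, -47.7, 220.4]
eef_rot: [-0.001, 0.811, 0.585, 0.0]
ft_force: [-8.1, 2.7, -0.9]
gripper_width: 18.0
```

Run:
```python
from h import *
did([-2.2,2.8,0]);s=st();rep2(s);wind(.548,np.arange(.02,.101,.02),59.2)
```

```text
t 17.53 tcp [571.2 -47.7 220.4] h 1.2507 F [-8.1  2.7 -0.9] M [ 0.4   1.29 -0.02] w 18.0 cmd [571.58 -48.93 218.99   1.25]
r 59.6 ang 0.568 | cmd r 59.3 ang 0.548 | Frad -5.4 Fcw-push 6.6 Fz -0.9
from moment: Frad -4.4 Fcw 5.2
0.02 [-0.8, 0.9]
0.04 [-1.6, 1.7]
0.06 [-2.4, 2.6]
0.08 [-3.2, 3.5]
0.1 [-4.1, 4.3]
```

Emit:
{"method": "step_arm", "body": {"targets": [{"hand": 0,"travel": [-0.9,0.9,0],"twist": 0},{"hand": 0,"travel": [-1.8,1.8,0],"twist": 0},{"hand": 0,"travel": [-2.7,2.6,0],"twist": 0},{"hand": 0,"travel": [-3.5,3.4,0],"twist": 0}]}}

```text
time: 17.87
tcp_pos: [573.5, -51.9, 220.4]
eef_rot: [-0.001, 0.811, 0.585, 0.0]
ft_force: [-6.6, 5.2, -1.2]
gripper_width: 17.6
```

Run:
```python
from h import *
did([-3.5,3.4,0]);s=st();rep2(s);wind(.468,np.arange(.02,.101,.02),59)
```

```text
t 17.87 tcp [573.5 -51.9 220.4] h 1.2509 F [-6.6  5.2 -1.2] M [ 0.56  1.04 -0.01] w 17.6 cmd [573.7  -53.32 218.99   1.25]
r 59.5 ang 0.488 | cmd r 59.0 ang 0.466 | Frad -3.4 Fcw-push 7.7 Fz -1.2
from moment: Frad -3.3 Fcw 4.9
0.02 [-0.7, 0.7]
0.04 [-1.6, 1.6]
0.06 [-2.5, 2.4]
0.08 [-3.3, 3.1]
0.1 [-4.2, 3.9]
```

Emit:
{"method": "step_arm", "body": {"targets": [{"hand": 0,"travel": [-0.8,0.8,0],"twist": 0},{"hand": 0,"travel": [-1.7,1.6,0],"twist": 0},{"hand": 0,"travel": [-2.5,2.4,0],"twist": 0},{"hand": 0,"travel": [-3.3,3.1,0],"twist": 0}]}}

```text
time: 18.2
tcp_pos: [575.5, -55.9, 220.4]
eef_rot: [-0.001, 0.811, 0.586, 0.0]
ft_force: [-5.8, 4.5, -0.3]
gripper_width: 17.9
```

Run:
```python
from h import *
did([-3.3,3.1,0]);s=st();rep2(s);wind(.388,np.arange(.02,.101,.02),59)
```

```text
t 18.20 tcp [575.5 -55.9 220.4] h 1.2510 F [-5.8  4.5 -0.3] M [ 0.64  0.97 -0.02] w 17.9 cmd [575.6  -57.43 218.99   1.25]
r 59.5 ang 0.414 | cmd r 59.0 ang 0.389 | Frad -3.5 Fcw-push 6.5 Fz -0.3
from moment: Frad -3.2 Fcw 4.9
0.02 [-0.9, 0.8]
0.04 [-1.9, 1.5]
0.06 [-2.8, 2.2]
0.08 [-3.7, 3.0]
0.1 [-4.7, 3.6]
```

Emit:
{"method": "step_arm", "body": {"targets": [{"hand": 0,"travel": [-0.9,0.8,0],"twist": 0},{"hand": 0,"travel": [-1.9,1.5,0],"twist": 0},{"hand": 0,"travel": [-2.8,2.2,0],"twist": 0},{"hand": 0,"travel": [-3.7,2.9,0],"twist": 0}]}}

```text
time: 18.53
tcp_pos: [577.2, -60.2, 220.4]
eef_rot: [-0.001, 0.811, 0.586, 0.001]
ft_force: [-6.1, 5.1, -1.6]
gripper_width: 17.8
```

Run:
```python
from h import *
did([-3.7,2.9,0]);s=st();rep2(s);wind(.308,np.arange(.02,.101,.02),59)
c=get_image('side');g=cv2.convertScaleAbs(c['image'],alpha=3.5,beta=0);save('side13b',cv2.resize(g[200:240,292:332],None,fx=14,fy=14,interpolation=cv2.INTER_CUBIC))
```

```text
t 18.53 tcp [577.2 -60.2 220.4] h 1.2511 F [-6.1  5.1 -1.6] M [ 0.67  0.98 -0.09] w 17.8 cmd [577.19 -61.85 218.99   1.25]
r 59.5 ang 0.336 | cmd r 59.0 ang 0.309 | Frad -4.1 Fcw-push 6.8 Fz -1.6
from moment: Frad -3.5 Fcw 4.8
0.02 [-1.0, 0.7]
0.04 [-2.0, 1.4]
0.06 [-3.0, 2.0]
0.08 [-4.0, 2.7]
0.1 [-5.0, 3.3]
```

View pics/side13b.png

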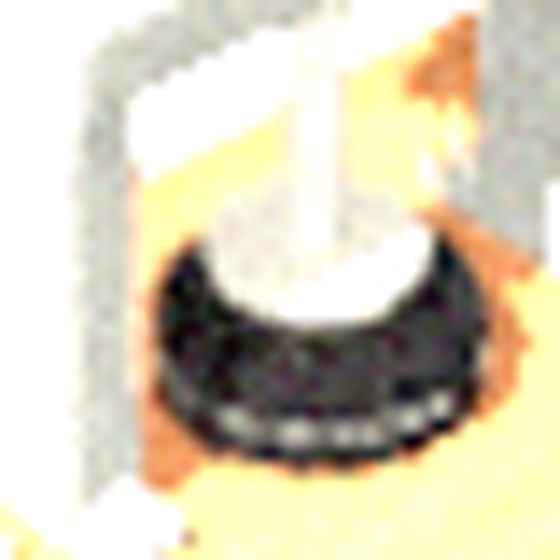

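Emit:
{"method": "step_arm", "body": {"targets": [{"hand": 0,"travel": [-1,0.7,0],"twist": 0},{"hand": 0,"travel": [-2,1.4,0],"twist": 0},{"hand": 0,"travel": [-3,2,0],"twist": 0},{"hand": 0,"travel": [-4,2.7,0],"twist": 0}]}}

```text
time: 18.92
tcp_pos: [578.5, -64.5, 220.4]
eef_rot: [-0.001, 0.811, 0.586, 0.001]
ft_force: [-5.6, 6.2, 0.1]
gripper_width: 18.0
```

Run:
```python
from h import *
did([-4,2.7,0]);s=st();rep2(s);wind(.228,np.arange(.02,.101,.02),59)
```

```text
t 18.92 tcp [578.5 -64.5 220.4] h 1.2513 F [-5.6  6.2  0.1] M [ 0.98  0.98 -0.02] w 18.0 cmd [578.49 -66.5  218.99   1.25]
r 59.5 ang 0.261 | cmd r 59.0 ang 0.227 | Frad -3.8 Fcw-push 7.4 Fz 0.1
from moment: Frad -3.5 Fcw 6.0
0.02 [-1.0, 0.6]
0.04 [-2.0, 1.2]
0.06 [-3.0, 1.7]
0.08 [-4.1, 2.3]
0.1 [-5.1, 2.8]
```

Emit:
{"method": "step_arm", "body": {"targets": [{"hand": 0,"travel": [-0.8,0.5,0],"twist": 0},{"hand": 0,"travel": [-1.5,0.9,0],"twist": 0}]}}

```text
time: 19.08
tcp_pos: [578.8, -66.0, 220.4]
eef_rot: [-0.001, 0.811, 0.586, 0.001]
ft_force: [-6.0, 7.9, -0.8]
gripper_width: 17.9
```

Run:
```python
from h import *
did([-1.5,.9,0]);s=st();rep2(s);wind(.198,np.arange(.02,.101,.02),59)
```

```text
t 19.08 tcp [578.8 -66.  220.4] h 1.2514 F [-6.   7.9 -0.8] M [ 1.16  1.04 -0.03] w 17.9 cmd [578.87 -68.21 218.99   1.25]
r 59.5 ang 0.235 | cmd r 59.0 ang 0.198 | Frad -4.0 Fcw-push 9.1 Fz -0.8
from moment: Frad -3.7 Fcw 6.8
0.02 [-1.0, 0.5]
0.04 [-2.1, 1.1]
0.06 [-3.1, 1.6]
0.08 [-4.2, 2.1]
0.1 [-5.3, 2.6]
```

Emit:
{"method": "step_arm", "body": {"targets": [{"hand": 0,"travel": [-0.6,0.3,0],"twist": 0},{"hand": 0,"travel": [-1.2,0.6,0],"twist": 0}]}}

```text
time: 19.25
tcp_pos: [579.1, -67.1, 220.4]
eef_rot: [-0.001, 0.811, 0.586, 0.001]
ft_force: [-5.6, 8.9, -1.0]
gripper_width: 18.0
```

Run:
```python
from h import *
did([-1.2,.6,0]);s=st();rep2(s)
```

```text
t 19.25 tcp [579.1 -67.1 220.4] h 1.2515 F [-5.6  8.9 -1. ] M [1.3  0.94 0.01] w 18.0 cmd [579.06 -69.54 218.99   1.25]
r 59.4 ang 0.215 | cmd r 59.0 ang 0.175 | Frad -3.5 Fcw-push 9.9 Fz -1.0
from moment: Frad -3.2 Fcw 7.4
```

Emit:
{"method": "step_arm", "body": {"targets": [{"hand": 0,"travel": [-0.4,0.2,0],"twist": 0},{"hand": 0,"travel": [-0.4,0.2,0],"twist": 0},{"hand": 0,"travel": [-0.4,0.2,0],"twist": 0},{"hand": 0,"travel": [-0.4,0.2,0],"twist": 0}]}}

```text
time: 19.58
tcp_pos: [579.2, -67.5, 220.4]
eef_rot: [-0.001, 0.81, 0.586, 0.001]
ft_force: [-4.9, 8.3, -0.7]
gripper_width: 17.6
```

Run:
```python
from h import *
did([-.4,.2,0]);s=st();rep2(s)
c=get_image('wrist');save('wrist14',c['image'])
c=get_image('top');save('top14',cv2.resize(c['image'][160:250,290:410],None,fx=6,fy=6,interpolation=cv2.INTER_CUBIC))
```

```text
t 19.58 tcp [579.2 -67.5 220.4] h 1.2516 F [-4.9  8.3 -0.7] M [ 1.19  0.86 -0.05] w 17.6 cmd [579.12 -69.98 218.99   1.25]
r 59.5 ang 0.208 | cmd r 58.9 ang 0.167 | Frad -3.1 Fcw-push 9.1 Fz -0.7
from moment: Frad -3.0 Fcw 6.7
```

View pics/wrist14.png

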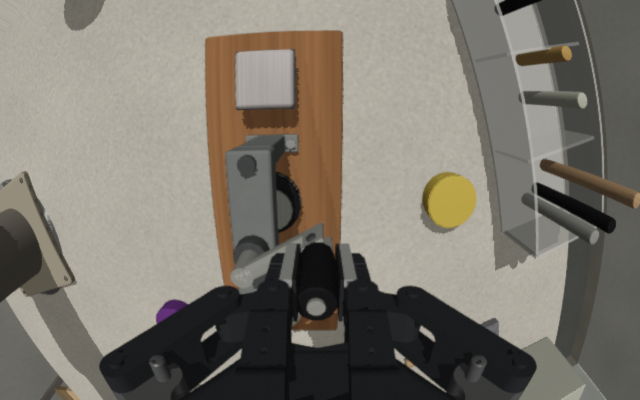

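Emit:
{"method": "step_arm", "body": {"targets": [{"hand": 0,"travel": [0.8,-0.5,0],"twist": 0},{"hand": 0,"travel": [1.7,-1,0],"twist": 0},{"hand": 0,"travel": [1.7,-1,0],"twist": 0}]}}

```text
time: 19.93
tcp_pos: [579.1, -67.3, 220.4]
eef_rot: [0.0, 0.811, 0.585, 0.001]
ft_force: [-4.2, 3.2, 0.3]
gripper_width: 17.8
```

Run:
```python
from h import *
did([1.7,-1,0]);s=st();rep2(s)
```

```text
t 19.93 tcp [579.1 -67.3 220.4] h 1.2506 F [-4.2  3.2  0.3] M [ 0.36  0.76 -0.03] w 17.8 cmd [578.71 -68.05 218.99   1.25]
r 59.5 ang 0.212 | cmd r 58.9 ang 0.201 | Frad -3.4 Fcw-push 4.0 Fz 0.3
from moment: Frad -3.3 Fcw 2.6
```

View pics/top14.png

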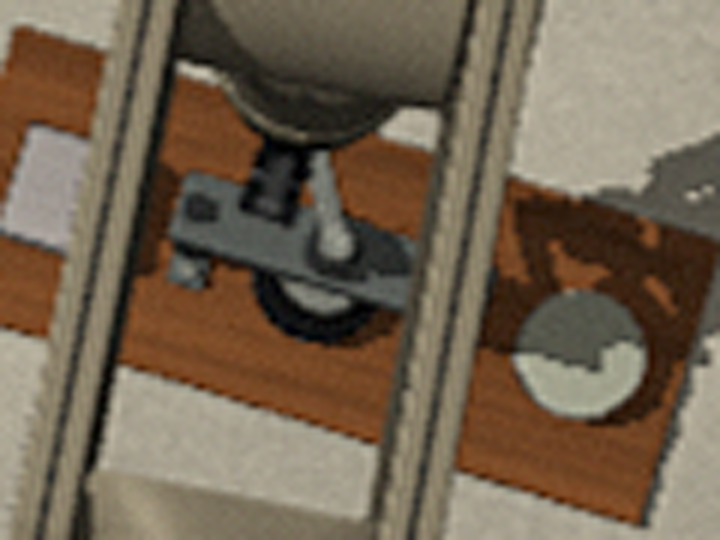

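Emit:
{"method": "step_arm", "body": {"targets": [{"hand": 0.3,"travel": [0,0,0],"twist": 0},{"hand": 0.5,"travel": [0,0,0],"twist": 0},{"hand": 0.6,"travel": [0,0,0],"twist": 0},{"hand": 0.6,"travel": [0,0,0],"twist": 0},{"hand": 0.6,"travel": [0,0,-15],"twist": 0},{"hand": 0.6,"travel": [0,0,-40],"twist": 0},{"hand": 0.6,"travel": [0,0,-65],"twist": 0},{"hand": 0.6,"travel": [0,0,-80],"twist": 0},{"hand": 0.6,"travel": [0,0,-80],"twist": 0}]}}

```text
time: 20.68
tcp_pos: [580.8, -68.7, 304.3]
eef_rot: [0.003, 0.811, 0.585, 0.003]
ft_force: [0.8, -0.2, 0.8]
gripper_width: 51.3
```

Run:
```python
from h import *
did([0,0,-80]);s=st()
c=get_image('wrist');save('wrist15',c['image'])
c=get_image('side');g=cv2.convertScaleAbs(c['image'],alpha=1.5,beta=0);save('side15b',cv2.resize(g[130:240,270:370],None,fx=5,fy=5,interpolation=cv2.INTER_CUBIC))
```

```text
t 20.68 tcp [580.8 -68.7 304.3] h 1.2496 F [ 0.8 -0.2  0.8] M [ 0.02 -0.04 -0.02] w 51.3 cmd [578.71 -68.05 298.99   1.25]
```

View pics/wrist15.png

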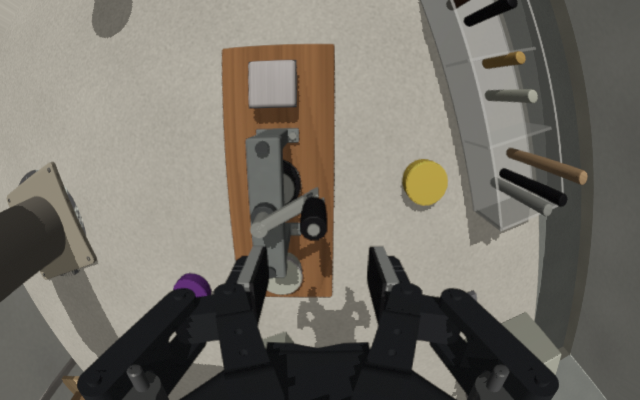

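View pics/side15b.png

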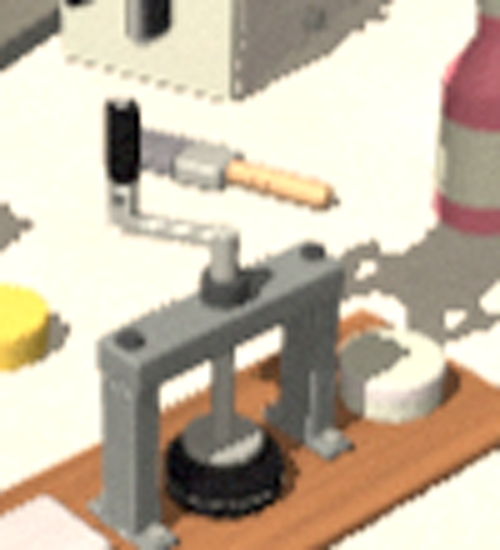

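Run:
```python
from h import *
s=st();c=get_image('wrist');save('w16',cv2.resize(c['image'][160:290,230:350],None,fx=4.5,fy=4.5,interpolation=cv2.INTER_CUBIC))
t=get_image('top');save('t16',cv2.resize(t['image'][160:250,290:410],None,fx=6,fy=6,interpolation=cv2.INTER_CUBIC))
```

```text
t 20.78 tcp [579.4 -68.4 299.8] h 1.2496 F [ 0.   0.  -1.1] M [ 0.04 -0.01  0.01] w 51.4 cmd [578.71 -68.05 298.99   1.25]
```

View pics/w16.png

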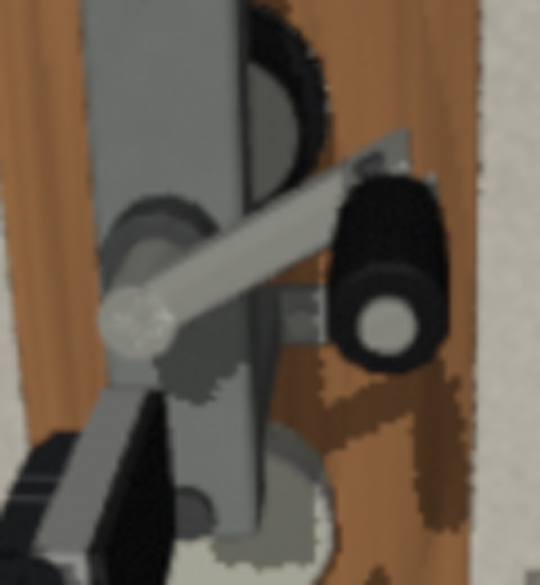

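View pics/t16.png

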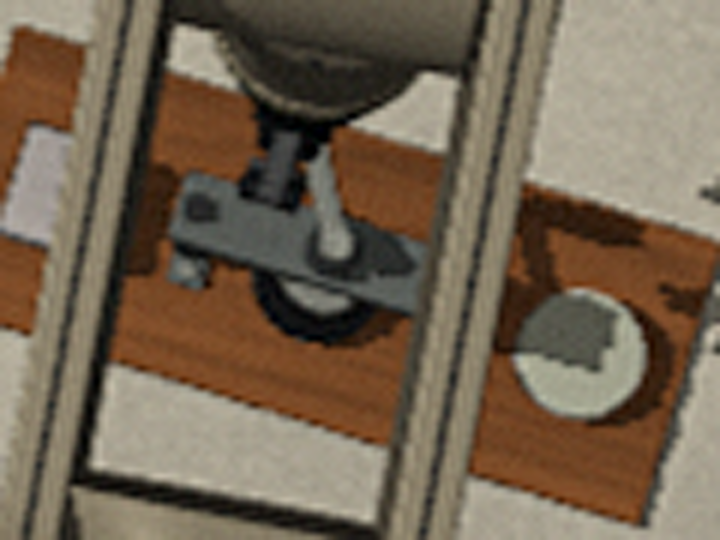

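Run:
```python
from h import *
s=st();c=get_image('wrist')
def w(u,v,z): return won(c,s,230+u/4.5,160+v/4.5,z)
hub=w(138,322,186)
print('hub',hub.round(1))
a=w(165,272,186);b=w(395,130,186);print('upper edge',a.round(1),b.round(1),np.arctan2(*(b-a)[1::-1]))
a=w(175,325,186);b=w(335,240,186);print('lower',a.round(1),b.round(1),np.arctan2(*(b-a)[1::-1]))
for z in (255,259,262):
    p=w(387,325,z);d=p-hub;print('cap',z,p.round(1),np.hypot(*d[:2]).round(1),np.arctan2(d[1],d[0]).round(3))
p=w(390,160,190);print(p)
d=get_image('side')
print('hub side', [((proj(d,[*hub[:2],z])-[270,130])*5).round() for z in (186,199)], [((proj(d,[*x,186])-[270,130])*5).round() for x in ((519.8,-85.5),(517,-87),(520,-84))])
```

```text
t 20.88 tcp [578.4 -68.1 297.6] h 1.2497 F [-0.7 -0.3 -0.2] M [ 0.01 -0.03 -0.02] w 51.5 cmd [578.71 -68.05 298.99   1.25]
hub [519.1 -83.1 186. ]
upper edge [528.3 -74.7 186. ] [580.7 -61.5 186. ] 0.24819847916313384
lower [526. -86. 186.] [562.6 -78.9 186. ] 0.19298087623893304
cap 255 [576.5 -70.8 255. ] 58.7 0.212
cap 259 [577.  -69.1 259. ] 59.7 0.236
cap 262 [577.5 -67.9 262. ] 60.4 0.255
[578.28574403 -65.67760548 190.        ]
hub side [array([223., 228.]), array([224., 207.])] [array([224., 225.]), array([230., 226.]), array([223., 226.])]
```

Run:
```python
from h import *
A=np.array([519.5,-83.8]);e=np.array([np.cos(.22),np.sin(.22)])
P=A+93*e;print(P,totool([*P,299],.22))
```

```text
[610.25846279 -63.50464505] ([14.3, 28.5, -0.0], 1.03)
```

Emit:
{"method": "step_arm", "body": {"targets": [{"hand": 0.4,"travel": [2,5,0],"twist": 0.1},{"hand": 0.2,"travel": [6,12,0],"twist": 0.2},{"hand": 0,"travel": [10,20,0],"twist": 0.32},{"hand": 0,"travel": [14,28,0],"twist": 0.44},{"hand": 0,"travel": [14,28,0],"twist": 0.56},{"hand": 0,"travel": [14,28,0],"twist": 0.68},{"hand": 0,"travel": [14,28,0],"twist": 0.8},{"hand": 0,"travel": [14,28,0],"twist": 0.92},{"hand": 0,"travel": [14.3,28.5,0],"twist": 1.03},{"hand": 0,"travel": [14.3,28.5,0],"twist": 1.03}]}}

```text
time: 21.82
tcp_pos: [610.0, -63.5, 297.6]
eef_rot: [-0.0, 0.994, 0.107, -0.001]
ft_force: [0.4, 0.7, -0.5]
gripper_width: 0.2
```

Emit:
{"method": "step_arm", "body": {"targets": [{"hand": 0,"travel": [0,0,20],"twist": 0},{"hand": 0,"travel": [0,0,40],"twist": 0},{"hand": 0,"travel": [0,0,57],"twist": 0},{"hand": 0,"travel": [0,0,64],"twist": 0},{"hand": 0,"travel": [0,0,64],"twist": 0},{"hand": 0,"travel": [0,0,64],"twist": 0}]}}

```text
time: 22.32
tcp_pos: [610.1, -63.5, 234.9]
eef_rot: [-0.0, 0.994, 0.11, -0.0]
ft_force: [-0.4, 0.2, -0.6]
gripper_width: 0.2
```

Run:
```python
from h import *
did([14.3,28.5,0],1.03);did([0,0,64]);s=st();print(s['q'].round(2))
c=get_image('wrist');save('wrist17',c['image'])
c=get_image('side');save('side17b',cv2.resize(c['image'][110:240,270:390],None,fx=4.5,fy=4.5,interpolation=cv2.INTER_CUBIC))
A=np.array([519.5,-83.8]);e=np.array([np.cos(.22),np.sin(.22)])
for th in np.arange(1.57,-.01,-.1121):
    r=60-36*np.cos(th)+10*np.sin(th)+11;z=199+36*np.sin(th)+10*np.cos(th)
    print(round(th,2),totool([*(A+r*e),z],.22))
```

```text
t 22.32 tcp [610.1 -63.5 234.9] h 0.2214 F [-0.4  0.2 -0.6] M [-0.01  0.02 -0.02] w 0.2 cmd [ 6.1027e+02 -6.3470e+01  2.3499e+02  2.2000e-01]
[-0.19  0.17  1.44 -0.    1.53  1.16]
1.57 ([-12.0, 0.0, -0.0], -0.0)
1.46 ([-16.1, 0.0, -0.9], -0.0)
1.35 ([-20.3, 0.0, -1.3], -0.0)
1.23 ([-24.5, 0.0, -1.3], -0.0)
1.12 ([-28.6, 0.0, -0.8], -0.0)
1.01 ([-32.7, 0.0, 0.2], -0.0)
0.9 ([-36.7, 0.0, 1.6], -0.0)
0.79 ([-40.4, 0.0, 3.5], -0.0)
0.67 ([-43.9, 0.0, 5.7], -0.0)
0.56 ([-47.2, 0.0, 8.4], -0.0)
0.45 ([-50.1, 0.0, 11.4], -0.0)
0.34 ([-52.7, 0.0, 14.7], -0.0)
0.22 ([-54.9, 0.0, 18.2], -0.0)
0.11 ([-56.7, 0.0, 22.0], -0.0)
0.0 ([-58.0, 0.0, 26.0], -0.0)
```

View pics/wrist17.png

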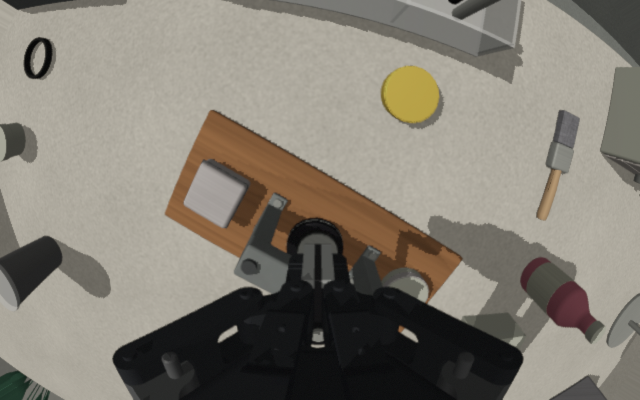

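View pics/side17b.png

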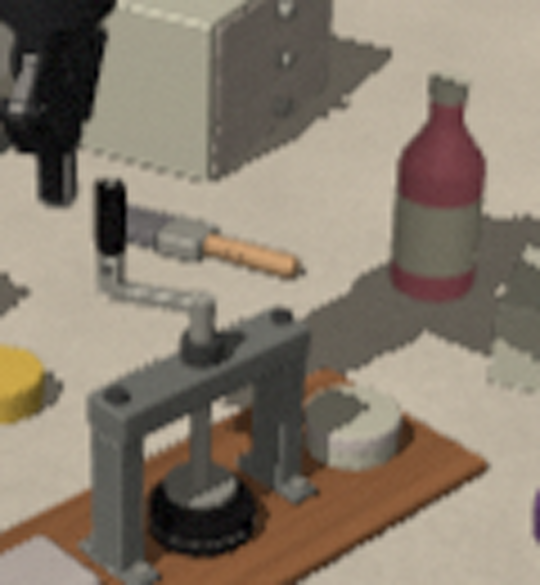

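Emit:
{"method": "step_arm", "body": {"targets": [{"hand": 0,"travel": [-6,0,0],"twist": 0},{"hand": 0,"travel": [-12,0,0],"twist": 0},{"hand": 0,"travel": [-16.1,0,-0.9],"twist": 0},{"hand": 0,"travel": [-20.3,0,-1.3],"twist": 0},{"hand": 0,"travel": [-24.5,0,-1.3],"twist": 0},{"hand": 0,"travel": [-28.6,0,-0.8],"twist": 0},{"hand": 0,"travel": [-32.7,0,0.2],"twist": 0},{"hand": 0,"travel": [-36.7,0,1.6],"twist": 0}]}}

```text
time: 23.08
tcp_pos: [574.4, -71.7, 233.9]
eef_rot: [0.0, 0.994, 0.11, 0.0]
ft_force: [1.2, 0.6, 2.8]
gripper_width: 0.4
```

Run:
```python
from h import *
did([-36.7,0,1.6]);s=st()
c=get_image('wrist');save('wrist18',c['image'])
c=get_image('side');save('side18b',cv2.resize(c['image'][110:240,270:390],None,fx=4.5,fy=4.5,interpolation=cv2.INTER_CUBIC))
```

```text
t 23.08 tcp [574.4 -71.7 233.9] h 0.2198 F [1.2 0.6 2.8] M [ 0.06 -0.23 -0.02] w 0.4 cmd [ 5.7445e+02 -7.1480e+01  2.3339e+02  2.2000e-01]
```

View pics/side18b.png

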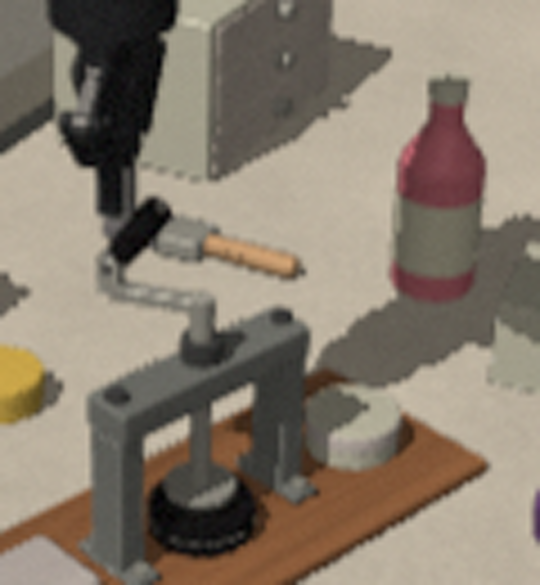

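Emit:
{"method": "step_arm", "body": {"targets": [{"hand": 0,"travel": [-3.7,0,1.9],"twist": 0},{"hand": 0,"travel": [-7.2,0,4.1],"twist": 0},{"hand": 0,"travel": [-10.5,0,6.8],"twist": 0},{"hand": 0,"travel": [-13.4,0,9.8],"twist": 0},{"hand": 0,"travel": [-16,0,13.1],"twist": 0},{"hand": 0,"travel": [-18.2,0,16.6],"twist": 0},{"hand": 0,"travel": [-20,0,20.4],"twist": 0},{"hand": 0,"travel": [-21.3,0,23],"twist": 0},{"hand": 0,"travel": [-21.3,0,24.4],"twist": 0},{"hand": 0,"travel": [-21.3,0,24.4],"twist": 0}]}}

```text
time: 24.02
tcp_pos: [553.3, -76.3, 208.7]
eef_rot: [-0.0, 0.994, 0.11, -0.001]
ft_force: [-1.5, -0.3, 3.8]
gripper_width: 0.3
```

Run:
```python
from h import *
did([-21.3,0,24.4]);s=st()
c=get_image('side');save('side19b',cv2.resize(c['image'][110:240,270:390],None,fx=4.5,fy=4.5,interpolation=cv2.INTER_CUBIC))
```

```text
t 24.02 tcp [553.3 -76.3 208.7] h 0.2197 F [-1.5 -0.3  3.8] M [-0.03  0.31  0.01] w 0.3 cmd [ 5.5366e+02 -7.6120e+01  2.0899e+02  2.2000e-01]
```

View pics/side19b.png

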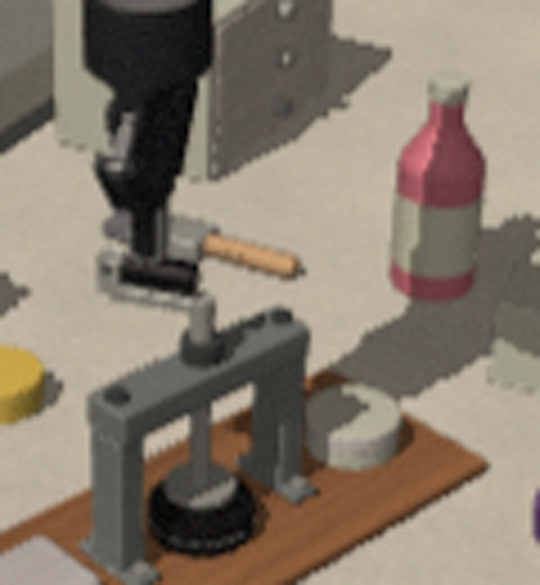

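Emit:
{"method": "step_arm", "body": {"targets": [{"hand": 0,"travel": [-1,0,1],"twist": 0},{"hand": 0,"travel": [-2,0,2],"twist": 0},{"hand": 0,"travel": [-2,0,2],"twist": 0}]}}

```text
time: 24.32
tcp_pos: [553.3, -76.5, 208.5]
eef_rot: [0.0, 0.994, 0.11, 0.002]
ft_force: [0.5, 0.1, 7.6]
gripper_width: -0.2
```

Run:
```python
from h import *
did([-2,0,2]);s=st()
```

```text
t 24.32 tcp [553.3 -76.5 208.5] h 0.2200 F [0.5 0.1 7.6] M [ 0.16 -0.32  0.04] w -0.2 cmd [ 5.5171e+02 -7.6560e+01  2.0699e+02  2.2000e-01]
```

Emit:
{"method": "step_arm", "body": {"targets": [{"hand": 0,"travel": [1.5,0,0],"twist": 0},{"hand": 0,"travel": [1.5,0,-10],"twist": 0},{"hand": 0,"travel": [1.5,0,-35],"twist": 0},{"hand": 0,"travel": [1.5,0,-70],"twist": 0},{"hand": 0,"travel": [1.5,0,-90],"twist": 0},{"hand": 0,"travel": [1.5,0,-90],"twist": 0}]}}

```text
time: 24.82
tcp_pos: [555.5, -76.7, 303.1]
eef_rot: [0.001, 0.994, 0.11, 0.004]
ft_force: [-0.1, -0.9, 0.0]
gripper_width: 0.0
```

Run:
```python
from h import *
did([1.5,0,-90]);s=st()
c=get_image('side');im=c['image'];save('side20b',cv2.resize(im[150:240,280:370],None,fx=6.5,fy=6.5,interpolation=cv2.INTER_CUBIC))
save('side20',im)
c=get_image('wrist');save('wrist20',c['image'])
c=get_image('top');save('top20',c['image'])
```

```text
t 24.82 tcp [555.5 -76.7 303.1] h 0.2200 F [-0.1 -0.9  0. ] M [-0.02 -0.06  0.08] w 0.0 cmd [ 5.5318e+02 -7.6230e+01  2.9699e+02  2.2000e-01]
```

View pics/side20b.png

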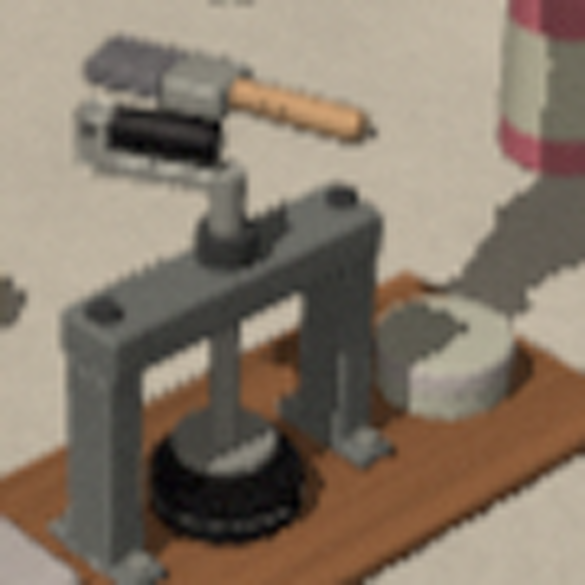

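View pics/wrist20.png

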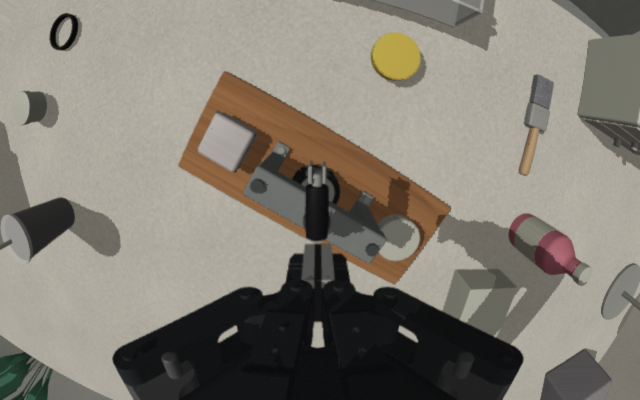

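View pics/top20.png

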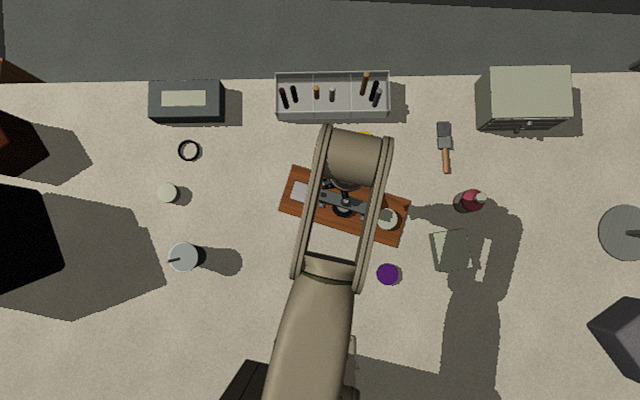

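Run:
```python
from h import *
s=st();c=get_image('wrist');im=c['image']
g=im[165:245,300:335].max(2);m=(g<38).astype(np.uint8)
ys,xs=np.nonzero(m)
mid=[(np.mean(np.nonzero(m[y])[0])+300,y+165) for y in range(20,70) if m[y].sum()>5]
a=won(c,s,*mid[3],203);b=won(c,s,*mid[-3],203);print(mid[3],mid[-3],a.round(1),b.round(1),np.arctan2(*(a-b)[1::-1]))
print(finish_job())
```

```text
t 24.97 tcp [553.2 -76.2 296.3] h 0.2199 F [ 0.4 -0.6  0.2] M [ 0.01 -0.02 -0.04] w -0.2 cmd [ 5.5318e+02 -7.6230e+01  2.9699e+02  2.2000e-01]
(np.float64(318.0), 188) (np.float64(318.0), 232) [565.7 -73.7 203. ] [528.8 -82.  203. ] 0.22127854481052506
the job is handed in; nothing more can be done
None
```

I swung the press handle upright, wound the press clockwise about 7.3 rad, folded the handle flat again, and handed the job in at about 25 s. No verdict was reported. The case under the foot was the black compact.

- **Clamping force:** I estimate 20 to 25 N, inside the 10 to 48 N window. The handle force rose from about 6.8 N turning freely to 9–10 N. The crank had also turned about 0.08 rad past the first touch. Foot force can't be read directly, and the camera couldn't show the foot touching the black compact.
- **Folding:** I eased off the push, released the sleeve, and folded the handle straight along the arm with closed fingers, using under 8 N. The last side view shows the handle parallel to the arm. The crank is at 0.22 rad, matching the 0.21–0.22 rad from before folding, so it did not loosen.
- **Surroundings:** In the last pictures the cases and bystanders look unmoved. I checked this by eye and did not measure it. The gripper is about 90 mm clear and reads no contact force.
- **Readings that disagreed:**
  - The force and moment sensors differed by up to about 3 N during winding.
  - The winding circle sat about 5 mm off the axis found from the board, probably because the sleeve slipped along the finger pads. I corrected for this along the way.

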